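# Refill the coffee-tin dispenser

### The arm

A 6-joint arm with a two-finger parallel gripper is mounted at the origin on the work surface. World frame = base frame: x ahead of the robot, y to its left, z up, the work surface at z = 0. Lengths are in m, angles in rad, forces in N, time in s.
With the tool pointing down it reaches from about 0.325 to 0.85 m from the base axis. Payload 15.5 kg.
Tool frame: the origin (TCP) lies between the finger pads; the fingertips stand 19 mm ahead of it and the grasp point (between the pads) is the TCP (env.finger_overhang is the distance from the TCP to the fingertips, in m); z points along the fingers, y is the direction in which the jaws open and shut (so a half turn about z gives the same grasp; the last joint's range is limited). The gripper opens to 91 mm and grips with 3 to 60 N. Pads are 32 mm wide; open, the fingers measure 118 mm over their backs; the gripper's body (76 mm by 178 mm) begins 60 mm behind the grasp point.
Start: joints at [1.012, 0.494, 1.345, -0, 1.302, -0.096], TCP at [0.28, 0.559, 0.233] pointing down, gripper open.
Joint ranges: [-2.91, 2.91], [-0.82, 2.16], [0.22, 2.67], [-1.22, 4.37], [0.12, 2.79], [-3.08, 3.08]. Speed limits (rad/s): [1.89, 1.89, 2.57, 3.01, 3.01, 3.01].

### API

Orientations are given as a unit quaternion [w, x, y, z].
In Python, from rig import env, imaging, close_job gives the robot as it stands. The module is installed in compiled form; this text tells all that it offers.
- The arm moves only by the shell command python3 -m handwheel 'ROWS' [FORCE]. ROWS is JSON, a list of rows, each an object with "linear": the shift along the world's x, y, z in cm, a list of three; "roll": the turn about the world's z in rad; "hand": the gripper's target within -1 to 1 (shut at 1, half-way at 0, fully open at -1). In form: [{"linear": [x, y, z], "roll": roll, "hand": hand}, ...]. A call has 1 to 8 rows; each row is the pose to reach, as a shift and turn from the pose commanded when the call began; what a row does not reach only later rows make up. A row lasts 1/10 s, in which the tool goes at most 50 mm and 8.59 degrees, less where a joint would pass 70% of its speed; a pose out of reach is approached as far as the arm can. A call with a gripper value outside its range is refused whole. The fingers move at their own pace and stop on an object; FORCE is the grip in N (left out, the last holds). Time passes only in rows, so rows that repeat a pose let the fingers close. It gives the time, the measured TCP pose, the force and the opening at its end, in the units of the state.
- env.observe(): the state, without advancing time (a new reading comes with each control period).
- imaging.get_image(name): name is "scene" or "top" or "wrist"; returns the picture (480x640x3 uint8, red, green, blue); there is no depth.
- imaging.camera_info(name): a dict with "fx", "fy", "cx", "cy" (pixels), "rvec" (rotation vector, rad) and "tvec" (3), from world to camera coordinates, as OpenCV has them. Camera axes: x right, y down, z forward; pixel columns grow to the right and rows downward; lengths in m; the calibration is good to about 2 mm. A picture is of the moment at which its call begins: read the wrist's pose just before it. camera_info takes no time and is no camera call; for the wrist camera it gives the pose at the moment of the call.
- close_job(): hands the job in, once; it reports no verdict.
The state is a dict: "t": time; "q": joint angles; "joint_velocities": joint speeds; "joint_efforts": joint torques, N m; "tcp_pos": TCP position; "orientation": TCP orientation; "contact_force": force on the tool from outside, world axes, zero at the start; "ft_torque": the same for the moment, N m; "opening": finger opening in m.
Only numpy, scipy, OpenCV 4.12 (cv2) and the standard library are available. Lean on these libraries where they do the work, as an engineer would, in place of code of your own. Each camera call takes 0.05 s, during which the arm holds its last target. There are 200 camera calls.

### The job

Refill the bar's tin dispenser: lift off its lid and set it aside, and from behind push the whole row of tins together out of the tray's high-walled channel until they stand closed up in line against the stop, then drop them one by one, upright, into the top of the dispenser's column in the order they stand, the one at the stop first. When all are in, push the handle fully in to issue the first tin onto the apron, pull it fully back, and put the lid back on, plug down and flat on the funnel. Leave the issued tin standing on the apron, and the tamper, cup and jug alone.

Things in the scene. Friction and masses are not known exactly. Their poses are not given: they have to be found in the camera images.
- tray: Fixed steel stock tray, 60 mm wide, floor 4 mm up. Row axis = its y. From y 0 to 235 mm a channel between walls 47 mm apart and 24 mm above the floor, open on top and at both ends; the tins start in it, in line, with gaps. Bare floor behind it up to y 295 mm; last tin's centre at most at y 215 mm. Push toward -y. Origin: at the channel's front end, mid-width, on the work surface.
- tray_stop (a point): Middle of the inner face of the stop bar (18 mm high), at the tray floor's height, 225 mm toward -y from the tray's origin; axes as the tray's. A tin touching the stop has its centre at y = +21 mm from here.
- tray_mouth (a point): Front end of the high-walled channel, mid-width, at the tray floor. From here to the stop (225 mm, room for five tins) runs the open picking lane, between lips only 6 mm high and 47 mm apart.
- dispenser: Fixed gravity-feed tin dispenser for up to 5 tins: a clear eight-sided upright column, 47 mm wide inside, on a black base 75 x 270 mm, 8 mm thick (y from -98 to +172 mm). Outlet toward -y, push bar and handle on the +y side. Origin: under the column's axis on the work surface.
- column_floor (a point): On the column's axis at its floor, 8 mm above the work surface; axes as the dispenser's.
- column_mouth (a point): On the column's axis at the rim of its steel funnel, 158 mm above the work surface. The funnel is 62 mm wide inside at the rim (68 mm outside) and narrows to 47 mm over 16 mm of depth.
- outlet (a point): Where an issued tin stands: on the floor of the apron, 50 mm toward -y from the column's axis. The apron is flat, level with the column floor, 47 mm wide between 10 mm lips, and ends at y = -92 mm; the tin comes out under the column wall.
- pusher (a joint): Push bar of the dispenser: 0 = pulled fully back (column free), 0.056 m = pushed fully in (toward the dispenser's -y), which shoves the bottom tin out onto the apron while the bar holds up the rest; pulled back, the rest drop one place. No spring: it stays where it is left; it takes about 2 to 4 N.
- pusher_handle (a point): Top centre of the black handle block on the push bar: 14 mm thick across (dispenser x), 24 mm along (dispenser y), standing 50 mm above the bar, its top 81 mm above the work surface. It moves with the bar.
- tin1: Flat round aluminium tin, 42 mm across and 26 mm high, 70 g, paper band and dark disc on its top; all tins look alike. Number 1 in the row counted from the stop end (always there). Origin: centre of its underside; z up when upright.
- tin2: Flat round aluminium tin, 42 mm across and 26 mm high, 70 g, paper band and dark disc on its top; all tins look alike. Number 2 in the row counted from the stop end (may be absent: None; the others keep their order). Origin: centre of its underside; z up when upright.
- tin3: Flat round aluminium tin, 42 mm across and 26 mm high, 70 g, paper band and dark disc on its top; all tins look alike. Number 3 in the row counted from the stop end (may be absent: None; the others keep their order). Origin: centre of its underside; z up when upright.
- tin4: Flat round aluminium tin, 42 mm across and 26 mm high, 70 g, paper band and dark disc on its top; all tins look alike. Number 4 in the row counted from the stop end (may be absent: None; the others keep their order). Origin: centre of its underside; z up when upright.
- tin5: Flat round aluminium tin, 42 mm across and 26 mm high, 70 g, paper band and dark disc on its top; all tins look alike. Number 5 in the row counted from the stop end (may be absent: None; the others keep their order). Origin: centre of its underside; z up when upright.
- lid: Dispenser lid, 120 g: a steel flange disc 74 mm across and 6 mm thick, under it a rubber plug 44 mm across and 14 mm deep, on top a black knob 24 mm across and 26 mm high (its top 46 mm above the origin). It starts seated on the dispenser and can stand plug down on the work surface. Origin: centre of the plug's underside. Seated, the flange rests on the funnel's rim, so the origin is 14 mm below point column_mouth.
- tamper: Steel coffee tamper, 58 mm across, 90 mm high, a bystander. Origin: underside centre.
- cup: White paper cup, 76 mm across, 85 mm high, a bystander. Origin: underside centre.
- pitcher: Steel milk jug with a handle, 80 mm across, 100 mm high, a bystander. Origin: underside centre.
Things that resemble listed ones, but are neither listed nor needed, are in the scene too. What is shaped like the tin1 but green or yellow is not meant.

How it is judged:
On the way, in this order (a step that is already met when the one before it is completed fails the run):
1. all tins pushed out, upright, closed up in line against the tray's stop (y of tin1 in the frame of tray_stop below 0.027 m and x of tin1 in the frame of tray_stop between -0.008 and 0.008 m and angle between each of tin1, tin2, tin3, tin4, tin5's own z axis and vertical below 0.12 rad and z of each of tin1, tin2, tin3, tin4, tin5 in the frame of tray_stop below 0.005 m and x of tin2 in the frame of tray_stop between -0.008 and 0.008 m and horizontal distance between tin1 and tin2 below 0.048 m and x of tin3 in the frame of tray_stop between -0.008 and 0.008 m and horizontal distance between any of tin1, tin2 and tin3 below 0.048 m and x of tin4 in the frame of tray_stop between -0.008 and 0.008 m and horizontal distance between any of tin1, tin2, tin3 and tin4 below 0.048 m and x of tin5 in the frame of tray_stop between -0.008 and 0.008 m and horizontal distance between any of tin1, tin2, tin3, tin4 and tin5 below 0.048 m), for 0.2 s.
2. all tins in the column, upright, in the order of the row with the first at the bottom (horizontal distance between each of tin1, tin2, tin3, tin4, tin5 and column_floor below 0.009 m and angle between each of tin1, tin2, tin3, tin4, tin5's own z axis and vertical below 0.12 rad and z of tin1 in the frame of column_floor between -0.004 and 0.005 m and linear speed of each of tin1, tin2, tin3, tin4, tin5 below 0.03 m/s and z of tin2 in the frame of column_floor between -0.004 and 0.031 m and z of each of tin2, tin3, tin4, tin5 in the frame of tin1 above 0.018 m and z of tin3 in the frame of column_floor between -0.004 and 0.057 m and z of each of tin3, tin4, tin5 in the frame of tin2 above 0.018 m and z of tin4 in the frame of column_floor between -0.004 and 0.083 m and z of each of tin4, tin5 in the frame of tin3 above 0.018 m and z of tin5 in the frame of column_floor between -0.004 and 0.109 m and z of tin5 in the frame of tin4 above 0.018 m), for 0.2 s.
3. push bar fully in and the first tin out on the apron (y of tin1 in the frame of column_floor between -0.075 and -0.037 m and z of tin1 in the frame of column_floor below 0.005 m and angle between tin1's own z axis and vertical below 0.12 rad and x of tin1 in the frame of column_floor between -0.006 and 0.006 m and value of joint pusher above 0.052 m), for 0.1 s.
At the end, for the whole second after the job is handed in: First tin upright on the apron, 37 to 75 mm from the column axis; the others stacked upright in order on the column floor; push bar within 5 mm of its rear end; lid seated plug down, within 6 mm of the axis, 4 mm of its seated height, tilt under 0.08 rad; all at rest (y of tin1 in the frame of column_floor between -0.075 and -0.037 m and z of each of tin1, tin2 in the frame of column_floor below 0.005 m and angle between each of tin1, tin2, tin3, tin4, tin5's own z axis and vertical below 0.12 rad and x of tin1 in the frame of column_floor between -0.006 and 0.006 m and horizontal distance between each of tin2, tin3, tin4, tin5 and column_floor below 0.009 m and z of each of tin2, tin3, tin4, tin5 in the frame of column_floor above -0.004 m and linear speed of each of tin2, tin3, tin4, tin5 below 0.03 m/s and z of tin3 in the frame of column_floor below 0.031 m and z of each of tin3, tin4, tin5 in the frame of tin2 above 0.018 m and z of tin4 in the frame of column_floor below 0.057 m and z of each of tin4, tin5 in the frame of tin3 above 0.018 m and z of tin5 in the frame of column_floor below 0.083 m and z of tin5 in the frame of tin4 above 0.018 m and horizontal distance between lid and column_mouth below 0.006 m and angle between lid's own z axis and vertical below 0.08 rad and z of lid in the frame of column_mouth between -0.018 and -0.01 m and value of joint pusher below 0.005 m and linear speed of each of tin1, lid below 0.02 m/s); the robot touches nothing.
It fails at once if the tamper is moved more than 3 cm or knocked over (distance of tamper from where it was at the start of the episode above 0.03 m or angle between tamper's own z axis and vertical above 0.5 rad).
It fails at once if the cup is moved more than 3 cm or knocked over (distance of cup from where it was at the start of the episode above 0.03 m or angle between cup's own z axis and vertical above 0.5 rad).
It fails at once if the jug is moved more than 3 cm or knocked over (distance of pitcher from where it was at the start of the episode above 0.03 m or angle between pitcher's own z axis and vertical above 0.5 rad).
Of tin2, tin3, tin4, tin5 only 2 to 4 are there at a start; the rules pass over those that are not, and their reading is None.
At some moment in a run one of lid, tin4, tin5 may be knocked a few centimetres aside while the robot is not near it.
It also fails if it takes over 210 s, if anything falls off the work surface, if the arm or the gripper's body presses on something with over 40 N, if the wrist force passes 120 N, or if a joint passes its speed limit or range.

## Working session

There is one attempt and no reset: what is moved stays moved. The work goes in short steps, Python scripts to look and compute and a shell command to move; the robot and the scene stay as the last step left them, time stands still between calls to the robot, and variables do not carry over. Pictures are saved under pics/ and viewed, about 12 in all and at most 16, crops included, and the job is handed in when it is done.

```bash
mkdir -p pics; cat > h.py <<'E'
import numpy as np, cv2
from rig import env, imaging
def cam(n):
    c=imaging.camera_info(n); K=np.array([[c['fx'],0,c['cx']],[0,c['fy'],c['cy']],[0,0,1]]); R=cv2.Rodrigues(np.array(c['rvec'],float))[0]
    return K,R,np.array(c['tvec'],float)
def onplane(n,px,z,C=None):
    K,R,t=C or cam(n); o=-R.T@t
    px=np.atleast_2d(px).astype(float); d=(R.T@np.linalg.inv(K)@np.c_[px,np.ones(len(px))].T).T
    return o+d*((z-o[2])/d[:,2])[:,None]
def proj(n,P,C=None):
    K,R,t=C or cam(n); q=(K@(R@np.atleast_2d(P).T+t[:,None])).T; return q[:,:2]/q[:,2:]
def snap(n,f,s=1):
    C=cam(n); im=imaging.get_image(n); cv2.imwrite('pics/'+f,im[:,:,::-1]); return im,C
E
python3 - <<'E'
from h import *
for n in('top','scene'):
    im,C=snap(n,n+'1.png'); print(n,C)
o=env.observe(); print(o['t'],o['tcp_pos'],o['orientation'],o['opening'])
E
```

```text
top (array([[583.12606412,   0.        , 321.00143588],
       [  0.        , 583.12606412, 236.19544225],
       [  0.        ,   0.        ,   1.        ]]), array([[ 1.48827727e-02, -9.99889135e-01,  4.70346492e-04],
       [-9.89574973e-01, -1.47966400e-02, -1.43256525e-01],
       [ 1.43247602e-01,  1.66661118e-03, -9.89685479e-01]]), array([0.0381368 , 0.52522411, 1.543101  ]))
scene (array([[495.483795  ,   0.        , 316.0370651 ],
       [  0.        , 495.483795  , 240.62137534],
       [  0.        ,   0.        ,   1.        ]]), array([[-0.86921291,  0.49443537, -0.00160682],
       [ 0.37227771,  0.65231525, -0.66022277],
       [-0.32538934, -0.57447234, -0.75106811]]), array([ 0.45464428, -0.11926128,  1.31051639]))
0.1 [0.27941468 0.55870104 0.23238596] [-1.90603828e-04  2.29831687e-01  9.73230231e-01 -5.26869212e-04] 0.0912836122482518
```

View pics/top1.png

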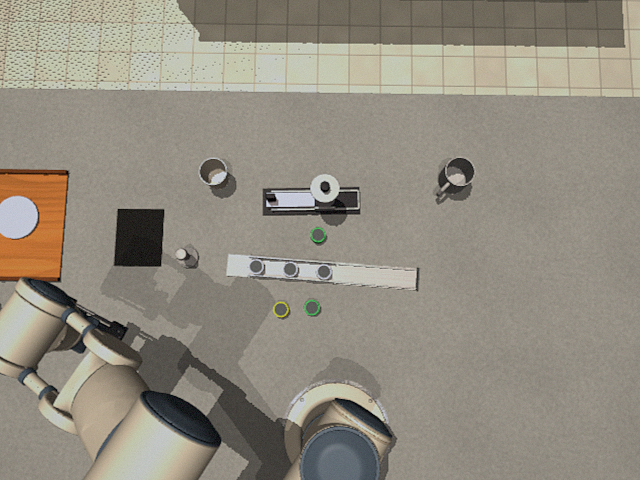

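View pics/scene1.png

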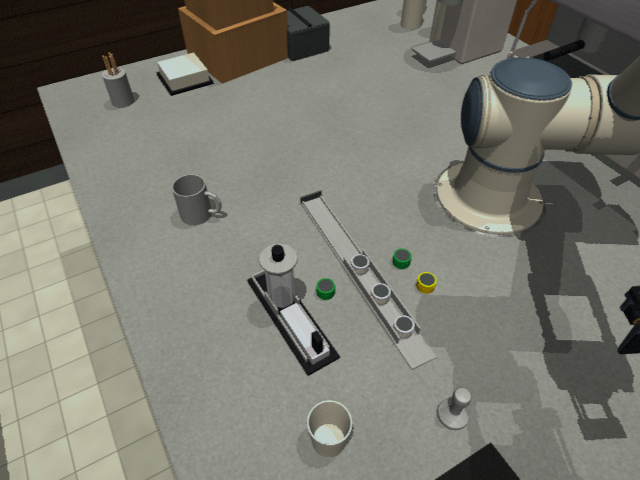

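Three tins are visible in the tray at about (324,272), (291,270) and (257,267) in the top view. The stop end is at right (-y), and the dispenser column is near (325,188). The handle is at (270,198), and the green/yellow decoys lie off the tray.

```bash
python3 - <<'E'
import cv2
im=cv2.imread('pics/top1.png')[165:305,220:425]
cv2.imwrite('pics/c1.png',cv2.resize(im,None,fx=3.9,fy=3.9,interpolation=cv2.INTER_CUBIC))
E
```

```text
(no output)
```

View pics/c1.png

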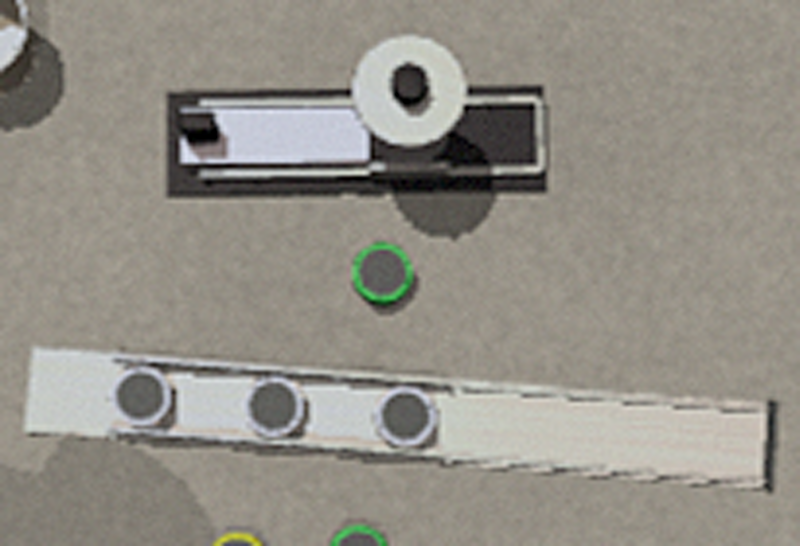

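```bash
cat >> h.py <<'E'
def c1(p): return np.atleast_2d(p)/3.9+[219.6,164.6]
E
python3 - <<'E'
from h import *
np.set_printoptions(precision=4,suppress=True)
C=cam('top')
T=onplane('top',c1([[33,347],[24,433],[775,402],[771,490]]),.004,C); print('tray',T, np.linalg.norm(T[0]-T[1]),np.linalg.norm(T[0]-T[2]))
B=onplane('top',c1([[168,92],[168,196],[546,86],[546,191]]),.008,C); print('base',B,np.linalg.norm(B[0]-B[1]),np.linalg.norm(B[0]-B[2]))
print('lid',onplane('top',c1([[410,91]]),.164,C),'tins',onplane('top',c1([[142,395],[274,406],[406,416]]),.03,C))
print('handle',onplane('top',c1([[198,124]]),.081,C))
f=lambda a,b:np.degrees(np.arctan2(*(b-a)[:2][::-1]))
print('tray yaw',f(T[2],T[0])-90,f(T[3],T[1])-90,'disp',f(B[2],B[0])-90,f(B[3],B[1])-90)
y=T[:2].mean(0)-T[2:].mean(0);print(np.linalg.norm(y))
y=y/np.linalg.norm(y); print('tray origin',T[:2].mean(0)-.295*y)
y=B[[0,1]].mean(0)-B[[2,3]].mean(0);y/=np.linalg.norm(y);print('disp origin',B[[0,1]].mean(0)-.172*y,B[[2,3]].mean(0)+.098*y,y)
print('tamper',onplane('top',[[187,255]],.05,C),'cup',onplane('top',[[213,171]],.085,C),'pitch',onplane('top',[[459,171]],.1,C))
E
```

```text
tray [[ 0.4772  0.3016  0.004 ]
 [ 0.4163  0.3056  0.004 ]
 [ 0.4461 -0.2227  0.004 ]
 [ 0.3842 -0.2194  0.004 ]] 0.0610463859146544 0.5252012536518508
base [[ 0.6621  0.2111  0.008 ]
 [ 0.5864  0.2089  0.008 ]
 [ 0.6705 -0.0599  0.008 ]
 [ 0.594  -0.0603  0.008 ]] 0.0757438697259559 0.27107616652571487
lid [[0.6295 0.0382 0.164 ]] tins [[0.442  0.2205 0.03  ]
 [0.4357 0.1288 0.03  ]
 [0.4301 0.0373 0.03  ]]
handle [[0.6234 0.1823 0.081 ]]
tray yaw -3.402203487928304 -3.5040192541295028 disp 1.7891400761814538 1.6276595498193558
0.5255659193215902
tray origin [0.429  0.0091 0.004 ]
disp origin [0.6293 0.0381 0.008 ] [0.6294 0.0379 0.008 ] [-0.0298  0.9996  0.    ]
tamper [[0.4666 0.4039 0.05  ]] cup [[0.6895 0.3371 0.085 ]] pitch [[ 0.6954 -0.3167  0.1   ]]
```

```bash
python3 -m handwheel '[{"linear":[35,-52.1,2.8],"roll":0.404,"hand":-0.3},{"linear":[35,-52.1,2.8],"roll":0.404,"hand":-0.3},{"linear":[35,-52.1,2.8],"roll":0.404,"hand":-0.3},{"linear":[35,-52.1,2.8],"roll":0.404,"hand":-0.3},{"linear":[35,-52.1,2.8],"roll":0.404,"hand":-0.3},{"linear":[35,-52.1,2.8],"roll":0.404,"hand":-0.3},{"linear":[35,-52.1,2.8],"roll":0.404,"hand":-0.3},{"linear":[35,-52.1,2.8],"roll":0.404,"hand":-0.3}]' 30
```

```text
t: 0.9
tcp_pos: [0.4988, 0.2319, 0.2504]
orientation: [-0.0, 0.03, 1.0, -0.0]
contact_force: [-0.3, 1.2, -0.3]
opening: 0.0596
```

```bash
python3 -m handwheel '[{"linear":[13,-19.4,0],"roll":0,"hand":-0.3},{"linear":[13,-19.4,0],"roll":0,"hand":-0.3},{"linear":[13,-19.4,0],"roll":0,"hand":-0.3},{"linear":[13,-19.4,0],"roll":0,"hand":-0.3},{"linear":[13,-19.4,0],"roll":0,"hand":-0.3},{"linear":[13,-19.4,0],"roll":0,"hand":-0.3},{"linear":[13,-19.4,0],"roll":0,"hand":-0.3}]'
python3 - <<'E'
from h import *
snap('wrist','w1.png'); o=env.observe();print(o['tcp_pos'],o['orientation'],o['contact_force'])
C=cam('wrist'); print(proj('wrist',[[.6294,.038,.164],[.6294,.038,.19]],C)); print(-C[1].T@C[2])
E
```

```text
t: 1.6
tcp_pos: [0.6281, 0.0393, 0.2498]
orientation: [-0.001, 0.031, 1.0, 0.0]
contact_force: [1.0, 0.5, -0.5]
opening: 0.0589
[0.62768932 0.0401102  0.25002312] [-5.12636071e-04  3.00218834e-02  9.99549101e-01  1.35227400e-04] [0.37566786 0.0145008  0.25542099]
[[315.25344956 252.78864426]
 [314.88567086 266.48272058]]
[0.54563041 0.04536804 0.40329996]
```

View pics/w1.png

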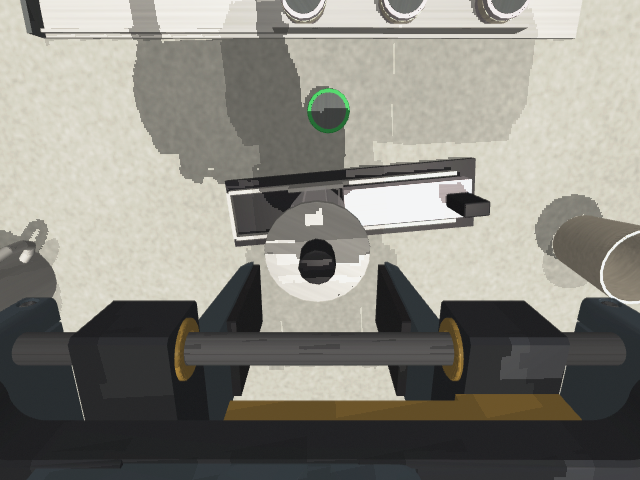

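The knob top appears at (318,262), against a predicted (315,266), so the lid lies where expected. Next I grip it.

```bash
python3 -m handwheel '[{"linear":[0.15,-0.1,-4],"roll":0,"hand":-0.3},{"linear":[0.15,-0.1,-6.3],"roll":0,"hand":-0.3},{"linear":[0.15,-0.1,-6.3],"roll":0,"hand":-0.3},{"linear":[0.15,-0.1,-6.3],"roll":0,"hand":1},{"linear":[0.15,-0.1,-6.3],"roll":0,"hand":1},{"linear":[0.15,-0.1,-6.3],"roll":0,"hand":1},{"linear":[0.15,-0.1,-6.3],"roll":0,"hand":1},{"linear":[0.15,-0.1,-6.3],"roll":0,"hand":1}]' 30
python3 -m handwheel '[{"linear":[0,0,1],"roll":0,"hand":1},{"linear":[0,0,2.5],"roll":0,"hand":1},{"linear":[0,0,5],"roll":0,"hand":1},{"linear":[0,0,5],"roll":0,"hand":1}]'
```

```text
t: 2.45
tcp_pos: [0.6298, 0.0389, 0.1878]
orientation: [0.0, 0.03, 1.0, -0.0]
contact_force: [-0.3, 1.9, 2.8]
opening: 0.0228
t: 2.85
tcp_pos: [0.6312, 0.0388, 0.2412]
orientation: [0.003, 0.03, 1.0, -0.0]
contact_force: [0.3, -0.0, -1.2]
opening: 0.023
```

```bash
python3 -m handwheel '[{"linear":[-6,-19.9,0],"roll":0,"hand":1},{"linear":[-6,-19.9,0],"roll":0,"hand":1},{"linear":[-6,-19.9,0],"roll":0,"hand":1},{"linear":[-6,-19.9,0],"roll":0,"hand":1},{"linear":[-6,-19.9,0],"roll":0,"hand":1},{"linear":[-6,-19.9,-5],"roll":0,"hand":1},{"linear":[-6,-19.9,-10],"roll":0,"hand":1},{"linear":[-6,-19.9,-15],"roll":0,"hand":1}]'
python3 -m handwheel '[{"linear":[0,0,-2],"roll":0,"hand":1},{"linear":[0,0,-3],"roll":0,"hand":1},{"linear":[0,0,-3],"roll":0,"hand":1},{"linear":[0,0,-3],"roll":0,"hand":1}]'
```

```text
t: 3.65
tcp_pos: [0.5697, -0.1601, 0.0862]
orientation: [0.001, 0.03, 1.0, -0.0]
contact_force: [0.8, -0.3, -1.2]
opening: 0.0232
t: 4.05
tcp_pos: [0.5705, -0.1604, 0.0586]
orientation: [0.001, 0.03, 1.0, -0.0]
contact_force: [-0.2, 0.2, -0.8]
opening: 0.0233
```

```bash
python3 -m handwheel '[{"linear":[0,0,-0.8],"roll":0,"hand":1},{"linear":[0,0,-1.2],"roll":0,"hand":1},{"linear":[0,0,-1.4],"roll":0,"hand":1},{"linear":[0,0,-1.4],"roll":0,"hand":1}]'
python3 -m handwheel '[{"linear":[0,0,0],"roll":0,"hand":-0.3},{"linear":[0,0,0],"roll":0,"hand":-0.3},{"linear":[0,0,0],"roll":0,"hand":-0.3},{"linear":[0,0,5],"roll":0,"hand":-0.3},{"linear":[0,0,10],"roll":0,"hand":-0.3},{"linear":[0,0,15],"roll":0,"hand":-0.3},{"linear":[0,0,15],"roll":0,"hand":-0.3}]'
```

```text
t: 4.45
tcp_pos: [0.5697, -0.1602, 0.0438]
orientation: [0.0, 0.03, 1.0, -0.0]
contact_force: [-2.7, 1.3, 3.6]
opening: 0.0236
t: 5.15
tcp_pos: [0.5727, -0.1612, 0.2001]
orientation: [0.005, 0.03, 1.0, -0.002]
contact_force: [0.5, -0.9, -1.4]
opening: 0.0591
```

```bash
python3 - <<'E'
from h import *
o=env.observe();print(np.round(o['q'],2)); print(onplane('scene',[[453,414]],0.005))
E
python3 -m handwheel '[{"linear":[-5,5,4],"roll":-0.15,"hand":1},{"linear":[-12.5,43.8,2],"roll":-1.2,"hand":1},{"linear":[-12.5,43.8,2],"roll":-1.2,"hand":1},{"linear":[-12.5,43.8,2],"roll":-1.2,"hand":1},{"linear":[-12.5,43.8,2],"roll":-1.2,"hand":1},{"linear":[-12.5,43.8,2],"roll":-1.2,"hand":1},{"linear":[-12.5,43.8,2],"roll":-1.2,"hand":1},{"linear":[-12.5,43.8,2],"roll":-1.2,"hand":1}]'
python3 - <<'E'
from h import *
o=env.observe();print(np.round(o['q'],2))
E
```

```text
[-0.37  0.48  1.47  0.    1.18 -1.89]
[[0.46662395 0.41364622 0.005     ]]
t: 5.95
tcp_pos: [0.4709, 0.1685, 0.2145]
orientation: [0.0, 0.534, 0.846, -0.0]
contact_force: [1.5, 0.3, 0.1]
opening: 0.001
[ 0.22  0.34  1.67 -0.    1.13 -0.22]
```

```bash
python3 -m handwheel '[{"linear":[-2.5,11.2,0],"roll":-0.504,"hand":1},{"linear":[-2.5,11.2,0],"roll":-0.504,"hand":1},{"linear":[-2.5,11.2,0],"roll":-0.504,"hand":1},{"linear":[-2.5,11.2,-5],"roll":-0.504,"hand":1},{"linear":[-2.5,11.2,-10],"roll":-0.504,"hand":1},{"linear":[-2.5,11.2,-13],"roll":-0.504,"hand":1},{"linear":[-2.5,11.2,-13],"roll":-0.504,"hand":1},{"linear":[-2.5,11.2,-13],"roll":-0.504,"hand":1}]'
python3 - <<'E'
from h import *
snap('scene','s2.png'); o=env.observe();print(np.round(o['tcp_pos'],4),o['orientation'])
im=cv2.imread('pics/s2.png')[180:400,240:500]; cv2.imwrite('pics/s2c.png',cv2.resize(im,None,fx=2.6,fy=2.6))
E
```

```text
t: 6.75
tcp_pos: [0.4467, 0.2789, 0.0851]
orientation: [-0.0, 0.726, 0.688, -0.0]
contact_force: [0.2, 0.1, 0.6]
opening: 0.0004
[0.4473 0.2792 0.086 ] [2.14434131e-04 7.25911622e-01 6.87787598e-01 7.00664962e-04]
```

View pics/s2c.png

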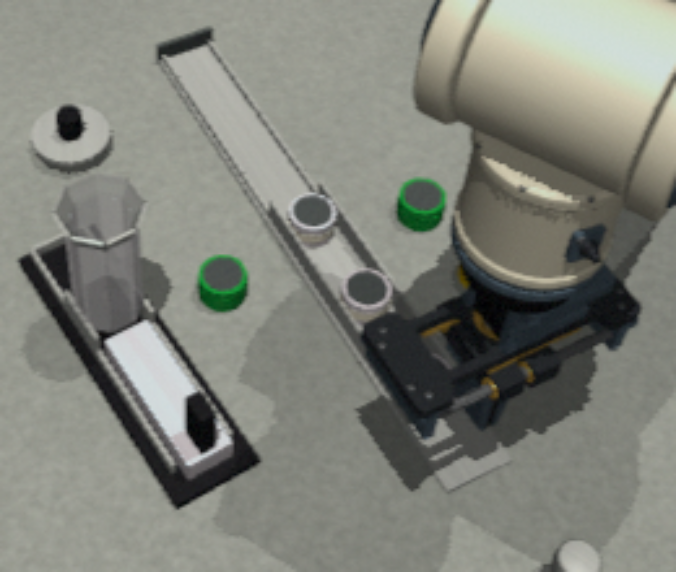

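The lid stands upright aside and the column is open. The tool is over the tray's rear floor, behind the last tin.

```bash
python3 -m handwheel '[{"linear":[-0.15,0.2,-3],"roll":0,"hand":1},{"linear":[-0.15,0.2,-5],"roll":0,"hand":1},{"linear":[-0.15,0.2,-5.5],"roll":0,"hand":1},{"linear":[-0.15,0.2,-5.5],"roll":0,"hand":1}]' 10
```

```text
t: 7.2
tcp_pos: [0.4457, 0.2811, 0.0307]
orientation: [0.0, 0.726, 0.688, 0.001]
contact_force: [-0.2, 0.5, 0.2]
opening: 0.0005
```

```bash
python3 -m handwheel '[{"linear":[-0.06,-1,0],"roll":0,"hand":1},{"linear":[-0.15,-2.5,0],"roll":0,"hand":1},{"linear":[-0.24,-4,0],"roll":0,"hand":1},{"linear":[-0.33,-5.5,0],"roll":0,"hand":1},{"linear":[-0.42,-7,0],"roll":0,"hand":1},{"linear":[-0.51,-8.5,0],"roll":0,"hand":1},{"linear":[-0.6,-10,0],"roll":0,"hand":1},{"linear":[-0.69,-11.5,0],"roll":0,"hand":1}]'
python3 -m handwheel '[{"linear":[-0.09,-1.5,0],"roll":0,"hand":1},{"linear":[-0.18,-3,0],"roll":0,"hand":1},{"linear":[-0.27,-4.5,0],"roll":0,"hand":1},{"linear":[-0.36,-6,0],"roll":0,"hand":1},{"linear":[-0.45,-7.5,0],"roll":0,"hand":1},{"linear":[-0.54,-9,0],"roll":0,"hand":1},{"linear":[-0.63,-10.5,0],"roll":0,"hand":1},{"linear":[-0.72,-12,0],"roll":0,"hand":1}]'
python3 -m handwheel '[{"linear":[-0.08,-1.3,0],"roll":0,"hand":1},{"linear":[-0.16,-2.6,0],"roll":0,"hand":1},{"linear":[-0.24,-4,0],"roll":0,"hand":1},{"linear":[-0.31,-5.2,0],"roll":0,"hand":1},{"linear":[-0.39,-6.5,0],"roll":0,"hand":1},{"linear":[-0.45,-7.5,0],"roll":0,"hand":1},{"linear":[-0.51,-8.5,0],"roll":0,"hand":1},{"linear":[-0.57,-9.5,0],"roll":0,"hand":1}]'
python3 - <<'E'
from h import *
snap('top','t2.png'); 
im=cv2.imread('pics/t2.png')[165:305,220:425]
cv2.imwrite('pics/c2.png',cv2.resize(im,None,fx=3.9,fy=3.9,interpolation=cv2.INTER_CUBIC))
E
```

```text
t: 8.0
tcp_pos: [0.4381, 0.1646, 0.0297]
orientation: [0.0, 0.726, 0.688, 0.0]
contact_force: [0.8, 1.3, 0.9]
opening: 0.0006
t: 8.8
tcp_pos: [0.4307, 0.0447, 0.0297]
orientation: [-0.0, 0.726, 0.688, -0.0]
contact_force: [0.1, 1.9, 0.4]
opening: 0.0008
t: 9.6
tcp_pos: [0.4251, -0.0498, 0.0297]
orientation: [-0.0, 0.726, 0.688, -0.0]
contact_force: [0.2, 0.4, 0.9]
opening: 0.0008
```

View pics/c2.png

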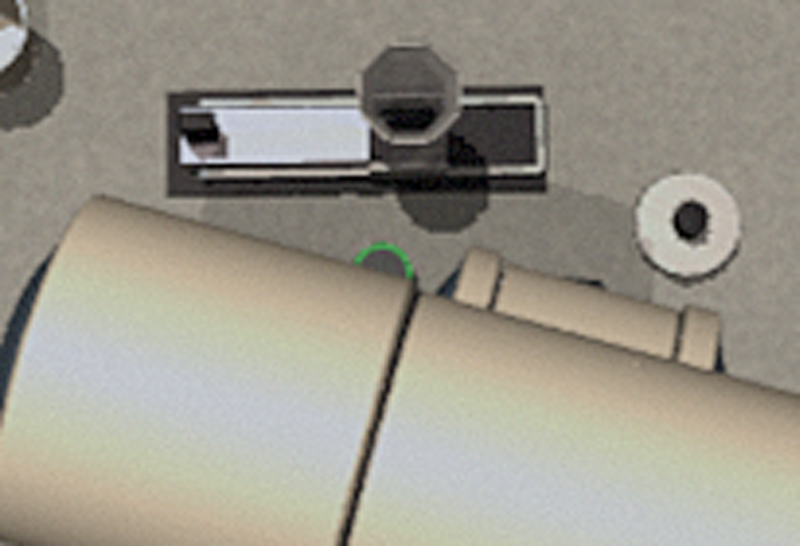

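```bash
python3 -m handwheel '[{"linear":[-0.05,-0.8,0],"roll":0,"hand":1},{"linear":[-0.09,-1.5,0],"roll":0,"hand":1},{"linear":[-0.13,-2.1,0],"roll":0,"hand":1},{"linear":[-0.13,-2.1,0],"roll":0,"hand":1}]'
python3 -m handwheel '[{"linear":[-0.01,-0.2,0],"roll":0,"hand":1},{"linear":[-0.02,-0.3,0],"roll":0,"hand":1},{"linear":[-0.02,-0.3,0],"roll":0,"hand":1}]'
python3 - <<'E'
from h import *
snap('scene','s3.png')
im=cv2.imread('pics/s3.png')[170:330,240:450]; cv2.imwrite('pics/s3c.png',cv2.resize(im,None,fx=3.7,fy=3.7))
C=cam('scene'); y=np.array([.0602,.998,0]); S=np.array([.4155,-.2155,.03]);print((proj('scene',[S+y*d for d in(.021,.063,.105)],C)-[240,170])*3.7)
E
```

```text
t: 10.05
tcp_pos: [0.4241, -0.0707, 0.0297]
orientation: [0.0, 0.726, 0.688, 0.0]
contact_force: [0.1, -0.3, -0.6]
opening: 0.0004
t: 10.35
tcp_pos: [0.4237, -0.0731, 0.0297]
orientation: [-0.0, 0.726, 0.688, -0.0]
contact_force: [0.5, -0.1, 0.0]
opening: 0.0003
[[275.75490762 100.58595301]
 [303.0512183  139.19872635]
 [331.46706302 179.39516843]]
```

View pics/s3c.png

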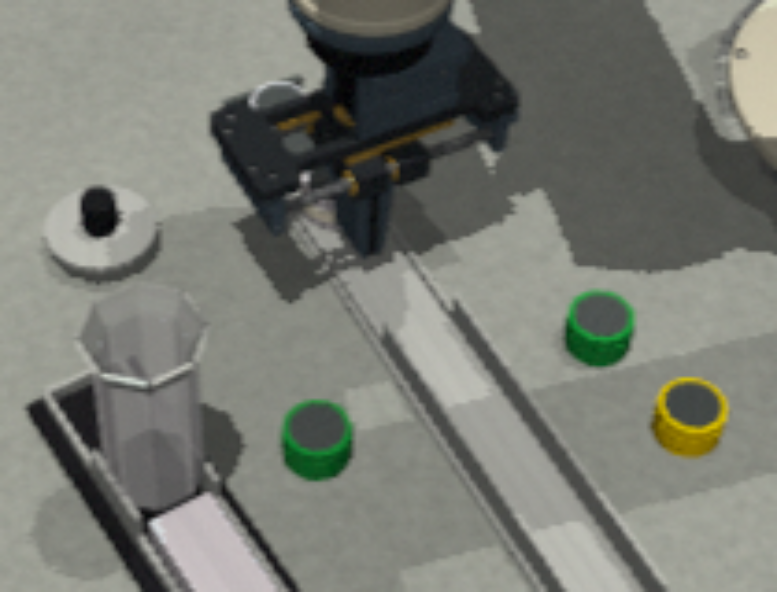

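```bash
python3 -m handwheel '[{"linear":[-0.01,-0.2,0],"roll":0,"hand":1},{"linear":[-0.01,-0.2,0],"roll":0,"hand":1},{"linear":[-0.01,-0.2,0],"roll":0,"hand":1}]'
python3 -m handwheel '[{"linear":[-0.01,-0.15,0],"roll":0,"hand":1},{"linear":[-0.01,-0.15,0],"roll":0,"hand":1},{"linear":[-0.01,-0.15,0],"roll":0,"hand":1}]'
```

```text
t: 10.7
tcp_pos: [0.4232, -0.0741, 0.0297]
orientation: [-0.001, 0.726, 0.688, 0.0]
contact_force: [1.4, 15.9, 3.2]
opening: 0.0
t: 11.0
tcp_pos: [0.4226, -0.0746, 0.0296]
orientation: [-0.002, 0.726, 0.688, 0.0]
contact_force: [4.2, 31.1, 6.0]
opening: 0.0003
```

Contact came at y=-0.074, exactly as predicted, so the row is closed against the stop. I back off, rise and look.

```bash
python3 -m handwheel '[{"linear":[0.1,1.5,0],"roll":0,"hand":1},{"linear":[0.2,3,0],"roll":0,"hand":1},{"linear":[0.2,3,5],"roll":0,"hand":-0.5},{"linear":[0.2,3,10],"roll":0,"hand":-0.5},{"linear":[0.2,3,15],"roll":0,"hand":-0.5},{"linear":[0.2,3,17],"roll":0,"hand":-0.5},{"linear":[0.2,3,17],"roll":0,"hand":-0.5}]'
python3 - <<'E'
from h import *
snap('wrist','w2.png'); C=cam('wrist'); y=np.array([.0602,.998,0]); S=np.array([.4155,-.2155,.03]);print(proj('wrist',[S+y*d for d in(.021,.063,.105)],C))
print(C[0][0,0],-C[1].T@C[2]); np.savez('w2.npz',K=C[0],R=C[1],t=C[2])
snap('top','t3.png')
im=cv2.imread('pics/t3.png')[165:305,220:425]
cv2.imwrite('pics/c3.png',cv2.resize(im,None,fx=3.9,fy=3.9,interpolation=cv2.INTER_CUBIC))
E
```

```text
t: 11.7
tcp_pos: [0.427, -0.0469, 0.2025]
orientation: [0.002, 0.726, 0.688, 0.002]
contact_force: [0.0, -0.2, -0.4]
opening: 0.0379
[[316.50708433 358.4676685 ]
 [316.72974351 322.59842791]
 [316.96781579 284.24621793]]
362.7564340916091 [0.43002922 0.03592088 0.3539491 ]
```

View pics/w2.png

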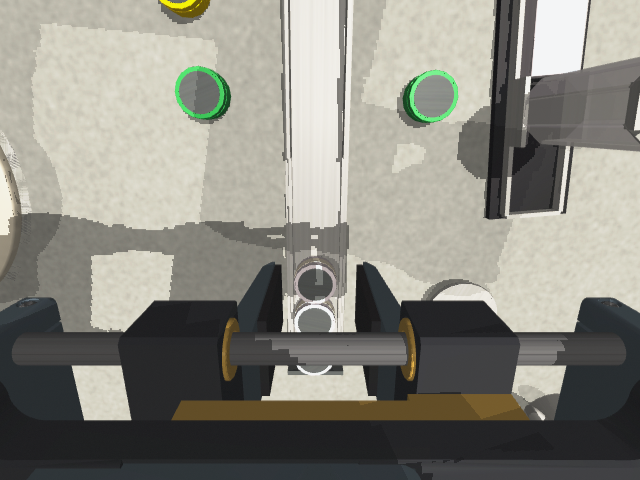

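The three tins stand in line at (315,284), (315,322) and (315,358), which matches the predictions. Next I pick tin1.

```bash
python3 -m handwheel '[{"linear":[-0.9,-14.8,0],"roll":0,"hand":-0.4},{"linear":[-0.9,-14.8,0],"roll":0,"hand":-0.4},{"linear":[-0.9,-14.8,0],"roll":0,"hand":-0.4},{"linear":[-0.9,-14.8,-5],"roll":0,"hand":-0.4},{"linear":[-0.9,-14.8,-10],"roll":0,"hand":-0.4},{"linear":[-0.9,-14.8,-10],"roll":0,"hand":-0.4},{"linear":[-0.9,-14.8,-10],"roll":0,"hand":-0.4}]' 15
```

```text
t: 12.5
tcp_pos: [0.4156, -0.1939, 0.0992]
orientation: [-0.002, 0.726, 0.688, -0.001]
contact_force: [1.1, -1.5, 0.8]
opening: 0.0638
```

```bash
python3 -m handwheel '[{"linear":[0.1,-0.05,-4],"roll":0,"hand":-0.4},{"linear":[0.1,-0.05,-6.2],"roll":0,"hand":-0.4},{"linear":[0.1,-0.05,-6.2],"roll":0,"hand":-0.4},{"linear":[0.1,-0.05,-6.2],"roll":0,"hand":1},{"linear":[0.1,-0.05,-6.2],"roll":0,"hand":1},{"linear":[0.1,-0.05,-6.2],"roll":0,"hand":1},{"linear":[0.1,-0.05,-6.2],"roll":0,"hand":1}]' 15
python3 -m handwheel '[{"linear":[0,0,2],"roll":0,"hand":1},{"linear":[0,0,7],"roll":0,"hand":1},{"linear":[0,0,12],"roll":0,"hand":1},{"linear":[0,0,18],"roll":0,"hand":1},{"linear":[0,0,18],"roll":0,"hand":1},{"linear":[0,0,18],"roll":0,"hand":1}]'
```

```text
t: 13.2
tcp_pos: [0.4182, -0.1954, 0.039]
orientation: [0.001, 0.726, 0.688, 0.0]
contact_force: [-0.6, 1.8, 19.5]
opening: 0.0414
t: 13.8
tcp_pos: [0.4183, -0.1956, 0.2198]
orientation: [0.002, 0.726, 0.688, 0.001]
contact_force: [0.2, -0.6, -2.4]
opening: 0.0413
```

```bash
python3 -m handwheel '[{"linear":[21.1,23.4,0.5],"roll":0,"hand":1},{"linear":[21.1,23.4,0.5],"roll":0,"hand":1},{"linear":[21.1,23.4,0.5],"roll":0,"hand":1},{"linear":[21.1,23.4,0.5],"roll":0,"hand":1},{"linear":[21.1,23.4,0.5],"roll":0,"hand":1},{"linear":[21.1,23.4,0.5],"roll":0,"hand":1},{"linear":[21.1,23.4,0.5],"roll":0,"hand":1},{"linear":[21.1,23.4,0.5],"roll":0,"hand":1}]'
python3 - <<'E'
from h import *
o=env.observe();print(np.round(o['tcp_pos'],4),o['contact_force'])
snap('scene','s4.png')
im=cv2.imread('pics/s4.png')[140:340,200:440]; cv2.imwrite('pics/s4c.png',cv2.resize(im,None,fx=3,fy=3))
E
```

```text
t: 14.6
tcp_pos: [0.6288, 0.0406, 0.2202]
orientation: [-0.001, 0.725, 0.689, -0.001]
contact_force: [-0.0, -0.3, -0.8]
opening: 0.0412
[0.6288 0.0406 0.2202] [-0.0068636  -0.30606126 -0.83414683]
```

View pics/s4c.png

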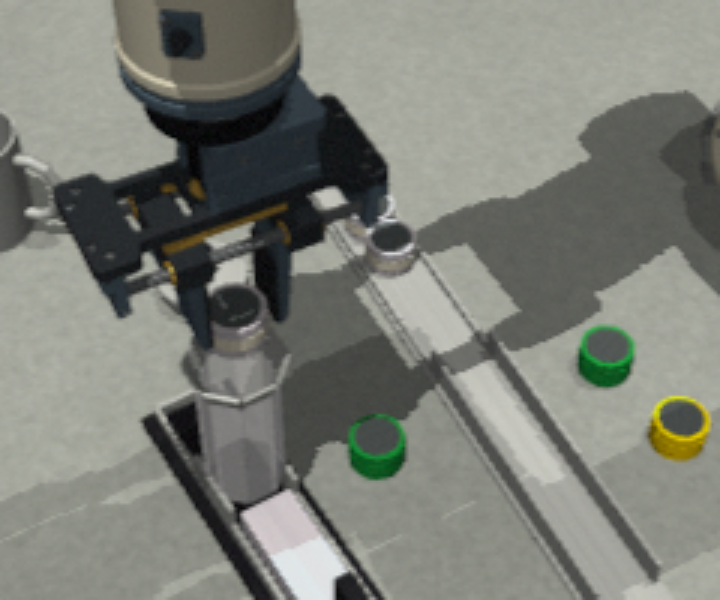

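Tin1 hangs upright in the jaws over the column, with its disc at crop (237,308). I check its centre against the axis.

```bash
python3 - <<'E'
from h import *
print(onplane('scene',[[200+237/3,140+308/3]],.211))
im=cv2.imread('pics/s4.png')
E
python3 -m handwheel '[{"linear":[0.05,-0.2,-2],"roll":0,"hand":1},{"linear":[0.05,-0.2,-3.8],"roll":0,"hand":1},{"linear":[0.05,-0.2,-3.8],"roll":0,"hand":1}]'
```

```text
[[0.62718752 0.04428593 0.211     ]]
t: 14.95
tcp_pos: [0.6265, 0.0355, 0.1819]
orientation: [-0.002, 0.726, 0.687, -0.002]
contact_force: [0.4, 0.0, -1.0]
opening: 0.0413
```

```bash
python3 - <<'E'
from h import *
np.set_printoptions(precision=4,suppress=True)
C=cam('scene')
for i in range(4):
    imaging.get_image('wrist'); print(env.observe()['tcp_pos'])
im,_=snap('scene','s5.png')
im=cv2.imread('pics/s5.png')[200:300,240:320]; cv2.imwrite('pics/s5c.png',cv2.resize(im,None,fx=6,fy=6,interpolation=cv2.INTER_CUBIC))
y=np.array([-.0298,.9996,0]);x=np.array([.9996,.0298,0]);A=np.array([.6294,.038,.158])
print((proj('scene',[A,A+.031*x,A-.031*x,A+.031*y,A-.031*y],C)-[240,200])*6)
E
```

```text
[0.6274 0.0357 0.1834]
[0.6282 0.0359 0.1846]
[0.6288 0.0361 0.1852]
[0.6291 0.0363 0.1855]
[[228.5966 353.1406]
 [143.6057 392.1601]
 [311.7387 314.9699]
 [274.9738 417.4907]
 [183.8713 291.0824]]
```

View pics/s5c.png

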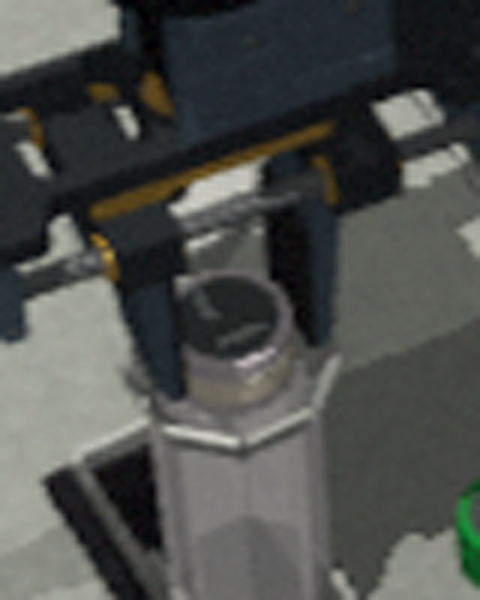

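```bash
python3 - <<'E'
from h import *
print(onplane('scene',[[240+235/6,200+318/6]],.177))
for i in range(3):
    imaging.get_image('wrist'); print(env.observe()['tcp_pos'])
E
```

```text
[[0.62710327 0.04047838 0.177     ]]
[0.62930911 0.03657524 0.18558488]
[0.62932289 0.03671031 0.18548606]
[0.6292433  0.03680332 0.18532795]
```

```bash
python3 -m handwheel '[{"linear":[0.1,-0.1,-0.4],"roll":0,"hand":1},{"linear":[0.1,-0.1,-0.4],"roll":0,"hand":1},{"linear":[0.1,-0.1,-0.4],"roll":0,"hand":1},{"linear":[0.1,-0.1,-0.4],"roll":0,"hand":-0.4},{"linear":[0.1,-0.1,-0.4],"roll":0,"hand":-0.4},{"linear":[0.1,-0.1,-0.4],"roll":0,"hand":-0.4},{"linear":[0.1,-0.1,4],"roll":0,"hand":-0.4},{"linear":[0.1,-0.1,6],"roll":0,"hand":-0.4}]'
python3 - <<'E'
from h import *
im,_=snap('scene','s6.png')
im=cv2.imread('pics/s6.png')[180:330,220:420]; cv2.imwrite('pics/s6c.png',cv2.resize(im,None,fx=4,fy=4,interpolation=cv2.INTER_CUBIC))
E
```

```text
t: 16.15
tcp_pos: [0.6308, 0.0359, 0.2473]
orientation: [0.001, 0.726, 0.688, 0.001]
contact_force: [-0.6, 0.1, -0.2]
opening: 0.0637
```

View pics/s6c.png

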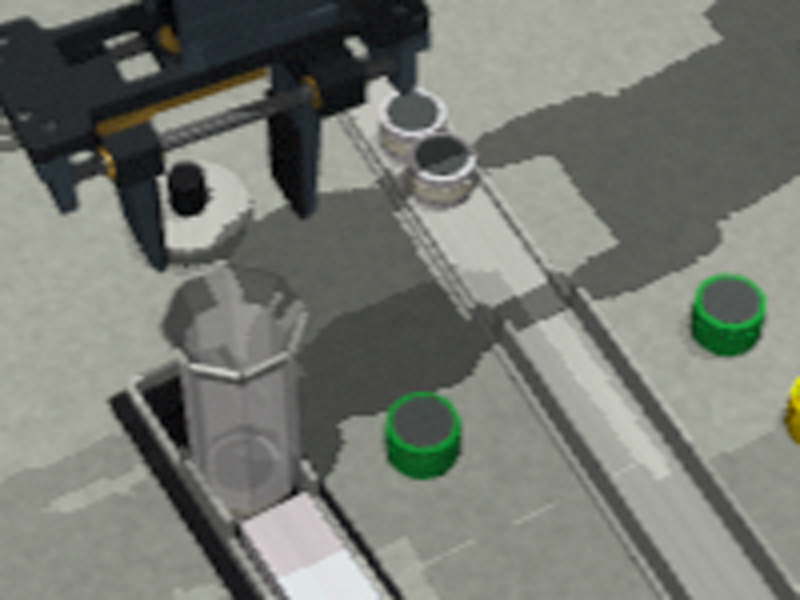

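Tin1 lies flat on the column floor. The next two tins have discs at crop (413,110) and (443,157).

```bash
python3 - <<'E'
from h import *
print(onplane('scene',[[220+413/4,180+110/4],[220+443/4,180+157/4]],.03))
print('lid',onplane('scene',[[220+187/4,180+176/4]],.046))
E
python3 -m handwheel '[{"linear":[-21.1,-19.2,0],"roll":0,"hand":-0.4},{"linear":[-21.1,-19.2,0],"roll":0,"hand":-0.4},{"linear":[-21.1,-19.2,0],"roll":0,"hand":-0.4},{"linear":[-21.1,-19.2,0],"roll":0,"hand":-0.4},{"linear":[-21.1,-19.2,0],"roll":0,"hand":-0.4},{"linear":[-21.1,-19.2,0],"roll":0,"hand":-0.4},{"linear":[-21.1,-19.2,-5],"roll":0,"hand":-0.4},{"linear":[-21.1,-19.2,-5],"roll":0,"hand":-0.4}]'
python3 - <<'E'
from h import *
for i in range(4): imaging.get_image('wrist'); print(env.observe()['tcp_pos'])
E
```

```text
[[ 0.41615729 -0.15132991  0.03      ]
 [ 0.42066979 -0.10706587  0.03      ]]
lid [[ 0.56922193 -0.15617724  0.046     ]]
t: 17.0
tcp_pos: [0.4164, -0.1556, 0.1916]
orientation: [-0.003, 0.727, 0.687, -0.001]
contact_force: [-0.4, 0.0, -0.3]
opening: 0.0639
[ 0.41764816 -0.15552822  0.19362014]
[ 0.41890558 -0.15573449  0.19498008]
[ 0.41968388 -0.15589012  0.19568363]
[ 0.42008957 -0.15599413  0.19600564]
```

```bash
python3 -m handwheel '[{"linear":[-0.05,0.4,-5],"roll":0,"hand":-0.4},{"linear":[-0.05,0.4,-10],"roll":0,"hand":-0.4},{"linear":[-0.05,0.4,-14],"roll":0,"hand":-0.4},{"linear":[-0.05,0.4,-15.7],"roll":0,"hand":-0.4},{"linear":[-0.05,0.4,-15.7],"roll":0,"hand":-0.4},{"linear":[-0.05,0.4,-15.7],"roll":0,"hand":-0.4},{"linear":[-0.05,0.4,-15.7],"roll":0,"hand":-0.4}]' 15
python3 -m handwheel '[{"linear":[0,0,0],"roll":0,"hand":1},{"linear":[0,0,0],"roll":0,"hand":1},{"linear":[0,0,0],"roll":0,"hand":1},{"linear":[0,0,0],"roll":0,"hand":1}]' 15
```

```text
t: 17.9
tcp_pos: [0.4198, -0.1525, 0.0392]
orientation: [0.001, 0.726, 0.688, 0.0]
contact_force: [-0.3, 0.6, -0.4]
opening: 0.064
t: 18.3
tcp_pos: [0.4188, -0.1522, 0.0381]
orientation: [0.0, 0.726, 0.688, 0.0]
contact_force: [-0.7, 0.4, 10.6]
opening: 0.0416
```

```bash
python3 -m handwheel '[{"linear":[0,0,2],"roll":0,"hand":1},{"linear":[0,0,7],"roll":0,"hand":1},{"linear":[0,0,12],"roll":0,"hand":1},{"linear":[0,0,18],"roll":0,"hand":1},{"linear":[0,0,18],"roll":0,"hand":1},{"linear":[10,9,18.5],"roll":0,"hand":1},{"linear":[21.1,18.9,18.5],"roll":0,"hand":1},{"linear":[21.1,18.9,18.5],"roll":0,"hand":1}]'
python3 -m handwheel '[{"linear":[14.5,13,0],"roll":0,"hand":1},{"linear":[14.5,13,0],"roll":0,"hand":1},{"linear":[14.5,13,0],"roll":0,"hand":1},{"linear":[14.5,13,0],"roll":0,"hand":1},{"linear":[14.5,13,0],"roll":0,"hand":1}]'
python3 - <<'E'
from h import *
for i in range(4): imaging.get_image('wrist'); print(env.observe()['tcp_pos'],env.observe()['opening'])
E
```

```text
t: 19.1
tcp_pos: [0.5311, -0.0507, 0.2207]
orientation: [-0.0, 0.726, 0.687, -0.0]
contact_force: [0.3, -1.1, -1.0]
opening: 0.0414
t: 19.6
tcp_pos: [0.6778, 0.0818, 0.2192]
orientation: [-0.0, 0.725, 0.689, 0.0]
contact_force: [-0.1, 0.2, -1.5]
opening: 0.0416
[0.67599578 0.07987828 0.219176  ] 0.041035962234943636
[0.67493543 0.07862763 0.21941083] 0.0413951391411067
[0.67447022 0.07786255 0.219852  ] 0.04139043157153646
[0.67431951 0.07737627 0.22024822] 0.04154358014091447
```

```bash
python3 -m handwheel '[{"linear":[-4.5,-4,0],"roll":0,"hand":1},{"linear":[-4.5,-4,0],"roll":0,"hand":1},{"linear":[-4.5,-4,0],"roll":0,"hand":1},{"linear":[-4.5,-4,-2],"roll":0,"hand":1},{"linear":[-4.5,-4,-3.4],"roll":0,"hand":1},{"linear":[-4.5,-4,-3.4],"roll":0,"hand":1}]'
python3 - <<'E'
from h import *
for i in range(4): imaging.get_image('wrist'); print(env.observe()['tcp_pos'],env.observe()['contact_force'])
im,_=snap('scene','s7.png')
im=cv2.imread('pics/s7.png')[180:330,220:420]; cv2.imwrite('pics/s7c.png',cv2.resize(im,None,fx=4,fy=4,interpolation=cv2.INTER_CUBIC))
E
```

```text
t: 20.4
tcp_pos: [0.6296, 0.038, 0.1854]
orientation: [-0.001, 0.726, 0.688, -0.001]
contact_force: [0.0, -0.1, -0.9]
opening: 0.0411
[0.63015629 0.03803286 0.18652954] [ 0.02194768 -0.36347586 -0.22577977]
[0.63062507 0.03802667 0.18729362] [ 0.909901   -0.26036036  0.07993554]
[0.63081476 0.03806401 0.18768772] [-0.4992545   0.27400781 -0.38632022]
[0.63085453 0.03805611 0.18778485] [ 0.12758044 -0.34447235 -0.40893637]
```

View pics/s7c.png

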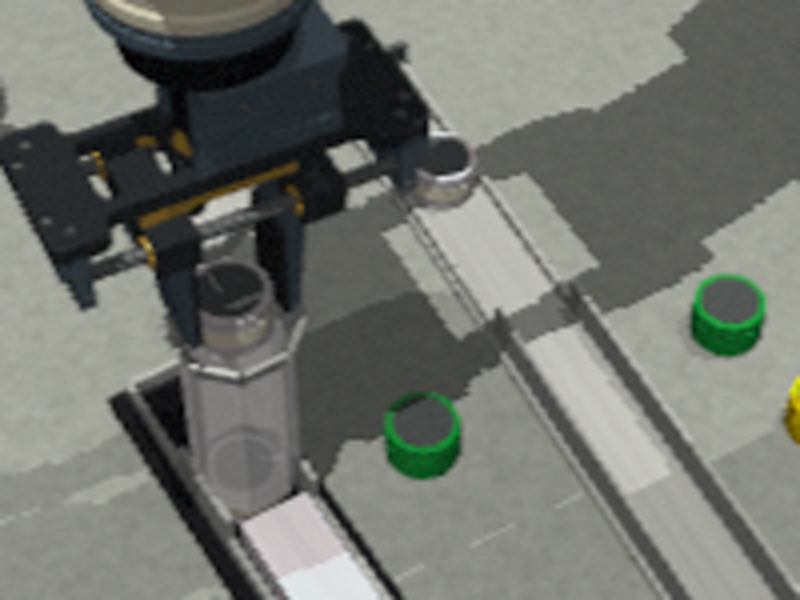

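Tin2 is held upright above the funnel and tin3 is unmoved. I lower it and release.

```bash
python3 -m handwheel '[{"linear":[-0.05,-0.1,-0.6],"roll":0,"hand":1},{"linear":[-0.05,-0.1,-0.6],"roll":0,"hand":1},{"linear":[-0.05,-0.1,-0.6],"roll":0,"hand":1},{"linear":[-0.05,-0.1,-0.6],"roll":0,"hand":-0.4},{"linear":[-0.05,-0.1,-0.6],"roll":0,"hand":-0.4},{"linear":[-0.05,-0.1,-0.6],"roll":0,"hand":-0.4},{"linear":[-0.05,-0.1,3],"roll":0,"hand":-0.4},{"linear":[-0.05,-0.1,3],"roll":0,"hand":-0.4}]'
python3 -m handwheel '[{"linear":[-10,-7,0],"roll":0,"hand":-0.4},{"linear":[-21,-14.7,0],"roll":0,"hand":-0.4},{"linear":[-21,-14.7,0],"roll":0,"hand":-0.4},{"linear":[-21,-14.7,0],"roll":0,"hand":-0.4},{"linear":[-21,-14.7,0],"roll":0,"hand":-0.4},{"linear":[-21,-14.7,-4],"roll":0,"hand":-0.4},{"linear":[-21,-14.7,-8],"roll":0,"hand":-0.4},{"linear":[-21,-14.7,-8],"roll":0,"hand":-0.4}]'
python3 - <<'E'
from h import *
for i in range(4): imaging.get_image('wrist'); print(env.observe()['tcp_pos'])
im,_=snap('scene','s8.png')
C=cam('scene')
# tin3 disc: dark blob near expected
u,v=proj('scene',[[.4218,-.1107,.03]],C)[0]; print(u,v)
im=cv2.imread('pics/s8.png')[180:330,220:420]; cv2.imwrite('pics/s8c.png',cv2.resize(im,None,fx=4,fy=4,interpolation=cv2.INTER_CUBIC))
E
```

```text
t: 21.45
tcp_pos: [0.6316, 0.037, 0.2208]
orientation: [0.002, 0.726, 0.688, 0.002]
contact_force: [1.2, 0.0, 0.5]
opening: 0.0641
t: 22.25
tcp_pos: [0.4174, -0.1095, 0.1341]
orientation: [-0.003, 0.726, 0.687, -0.001]
contact_force: [0.0, -0.2, -0.1]
opening: 0.0635
[ 0.41864867 -0.10966382  0.13607533]
[ 0.4197806  -0.10991846  0.13734061]
[ 0.42051407 -0.1100857   0.13804737]
[ 0.42083521 -0.11016615  0.13835321]
329.5951459912627 218.48467223000597
```

View pics/s8c.png

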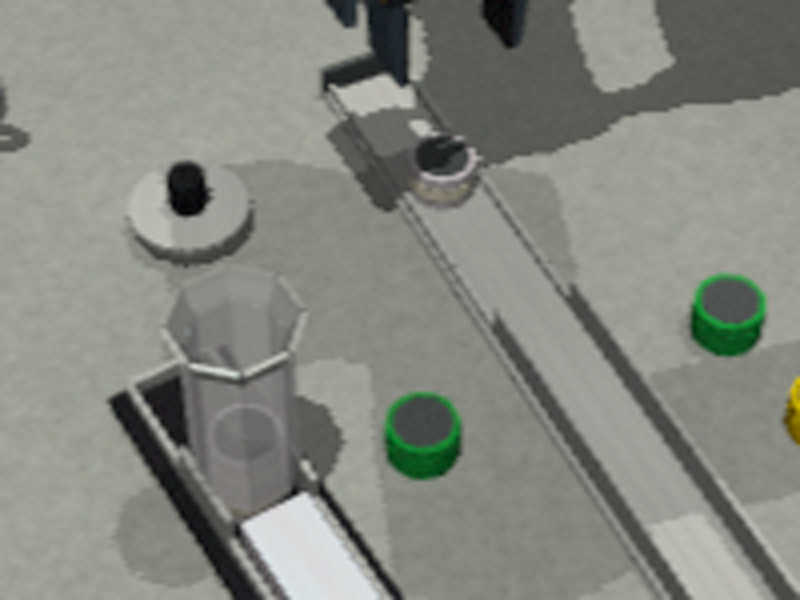

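Two tins are stacked in the column and tin3 has not moved. I pick tin3.

```bash
python3 -m handwheel '[{"linear":[0.05,0.1,-5],"roll":0,"hand":-0.4},{"linear":[0.05,0.1,-8.5],"roll":0,"hand":-0.4},{"linear":[0.05,0.1,-10],"roll":0,"hand":-0.4},{"linear":[0.05,0.1,-10],"roll":0,"hand":-0.4},{"linear":[0.05,0.1,-10],"roll":0,"hand":1},{"linear":[0.05,0.1,-10],"roll":0,"hand":1},{"linear":[0.05,0.1,-10],"roll":0,"hand":1},{"linear":[0.05,0.1,-10],"roll":0,"hand":1}]' 15
python3 -m handwheel '[{"linear":[0,0,2],"roll":0,"hand":1},{"linear":[0,0,7],"roll":0,"hand":1},{"linear":[0,0,12],"roll":0,"hand":1},{"linear":[0,0,18],"roll":0,"hand":1},{"linear":[0,0,18],"roll":0,"hand":1},{"linear":[0,0,18],"roll":0,"hand":1},{"linear":[0,0,18],"roll":0,"hand":1}]'
```

```text
t: 23.3
tcp_pos: [0.421, -0.1093, 0.0379]
orientation: [0.001, 0.726, 0.688, 0.0]
contact_force: [-0.1, 0.8, 14.2]
opening: 0.0419
t: 24.0
tcp_pos: [0.4196, -0.1088, 0.2161]
orientation: [-0.0, 0.726, 0.688, -0.0]
contact_force: [-0.5, -0.3, -0.5]
opening: 0.0418
```

```bash
python3 -m handwheel '[{"linear":[20.95,14.65,0.5],"roll":0,"hand":1},{"linear":[20.95,14.65,0.5],"roll":0,"hand":1},{"linear":[20.95,14.65,0.5],"roll":0,"hand":1},{"linear":[20.95,14.65,0.5],"roll":0,"hand":1},{"linear":[20.95,14.65,0.5],"roll":0,"hand":1},{"linear":[20.95,14.65,0.5],"roll":0,"hand":1},{"linear":[20.95,14.65,-2],"roll":0,"hand":1},{"linear":[20.95,14.65,-3],"roll":0,"hand":1}]'
python3 - <<'E'
from h import *
for i in range(5): imaging.get_image('wrist'); print(env.observe()['tcp_pos'],env.observe()['opening'])
im,_=snap('scene','s9.png')
E
```

```text
t: 24.8
tcp_pos: [0.6278, 0.0377, 0.1827]
orientation: [-0.002, 0.726, 0.688, -0.002]
contact_force: [0.3, -1.3, -1.6]
opening: 0.0411
[0.62725822 0.03740103 0.18210023] 0.04155278709346755
[0.62776964 0.03722169 0.18384595] 0.04136271419258987
[0.62858218 0.03714855 0.18541177] 0.041304478737814586
[0.62926048 0.03711612 0.18652069] 0.04150421457507446
[0.62966398 0.03711394 0.18721856] 0.041569027872442835
```

```bash
python3 -m handwheel '[{"linear":[0.03,-0.02,-0.55],"roll":0,"hand":1},{"linear":[0.03,-0.02,-0.55],"roll":0,"hand":1},{"linear":[0.03,-0.02,-0.55],"roll":0,"hand":1},{"linear":[0.03,-0.02,-0.55],"roll":0,"hand":-0.4},{"linear":[0.03,-0.02,-0.55],"roll":0,"hand":-0.4},{"linear":[0.03,-0.02,-0.55],"roll":0,"hand":-0.4},{"linear":[0.03,-0.02,3],"roll":0,"hand":-0.4},{"linear":[0.03,-0.02,7],"roll":0,"hand":-0.4}]'
python3 -m handwheel '[{"linear":[0,5,0],"roll":0,"hand":0},{"linear":[-0.5,10,0],"roll":0,"hand":0.1},{"linear":[-0.5,14,0],"roll":0,"hand":0.1},{"linear":[-0.5,14,0],"roll":0,"hand":0.1},{"linear":[-0.5,14,0],"roll":0,"hand":0.1}]'
python3 - <<'E'
from h import *
im,_=snap('scene','s10.png')
for i in range(3): imaging.get_image('wrist'); print(env.observe()['tcp_pos'],env.observe()['opening'])
im=cv2.imread('pics/s10.png')[180:380,200:420]; cv2.imwrite('pics/s10c.png',cv2.resize(im,None,fx=3.6,fy=3,interpolation=cv2.INTER_CUBIC))
E
```

```text
t: 25.9
tcp_pos: [0.6292, 0.0373, 0.2566]
orientation: [-0.001, 0.726, 0.688, -0.001]
contact_force: [0.9, -0.8, 1.0]
opening: 0.0635
t: 26.4
tcp_pos: [0.6248, 0.1781, 0.2568]
orientation: [0.0, 0.725, 0.688, -0.0]
contact_force: [-0.4, -1.0, -0.5]
opening: 0.0408
[0.62507188 0.17658079 0.25685493] 0.040996263751601376
[0.6251348  0.17629208 0.25686651] 0.04088230035695522
[0.62517815 0.1761782  0.25690368] 0.04088693854219364
```

View pics/s10c.png

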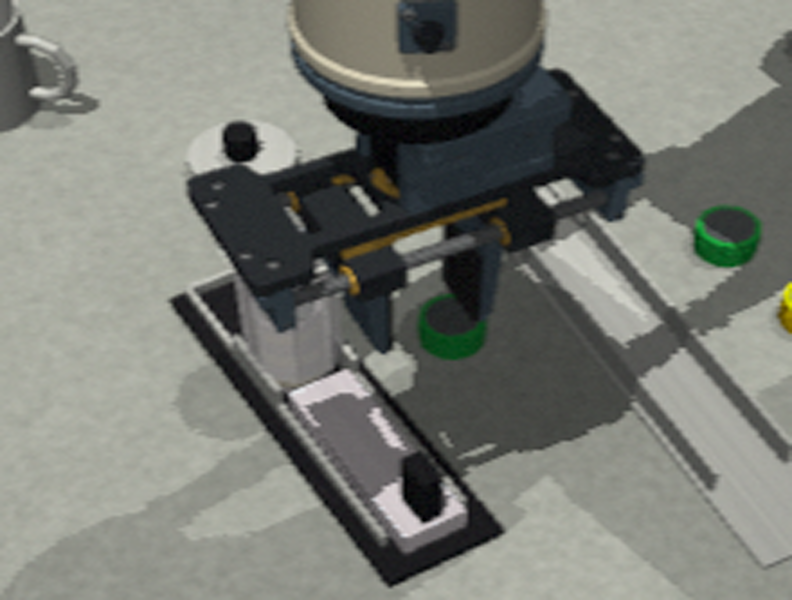

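The lid has not moved and the handle is at its rear end, but the arm hides the column top. I move clear to check the stack.

```bash
python3 -m handwheel '[{"linear":[-8,8,3],"roll":0.09,"hand":0.1},{"linear":[-8,14,3],"roll":0.09,"hand":0.1},{"linear":[-8,14,3],"roll":0.09,"hand":0.1},{"linear":[-8,14,3],"roll":0.09,"hand":0.1},{"linear":[-8,14,3],"roll":0.09,"hand":0.1}]'
python3 - <<'E'
from h import *
snap('scene','s11.png'); snap('top','t11.png')
for i in range(2): imaging.get_image('wrist')
print(env.observe()['tcp_pos'],env.observe()['orientation'])
a=cv2.imread('pics/s11.png')[210:330,220:340]; b=cv2.imread('pics/t11.png')[165:225,255:395]
r=lambda i,f:cv2.resize(i,None,fx=f,fy=f,interpolation=cv2.INTER_CUBIC)
A=r(a,3.3);B=r(b,2.8); m=np.zeros((max(A.shape[0],B.shape[0]),A.shape[1]+B.shape[1],3),np.uint8);m[:A.shape[0],:A.shape[1]]=A;m[:B.shape[0],A.shape[1]:]=B
cv2.imwrite('pics/m1.png',m)
C=cam('scene');print((proj('scene',[[.6294,.038,z] for z in(.034,.06,.086)],C)-[220,210])*3.3)
E
```

```text
t: 27.1
tcp_pos: [0.5445, 0.3186, 0.2874]
orientation: [0.0, 0.693, 0.72, 0.0]
contact_force: [0.4, -1.0, 0.1]
opening: 0.0409
[0.54570044 0.31572802 0.28653676] [ 6.20592231e-05  6.94814490e-01  7.19188924e-01 -3.35065993e-04]
[[203.05278613 282.41317155]
 [200.84651082 258.80362935]
 [198.55569933 234.28945809]]
```

View pics/m1.png

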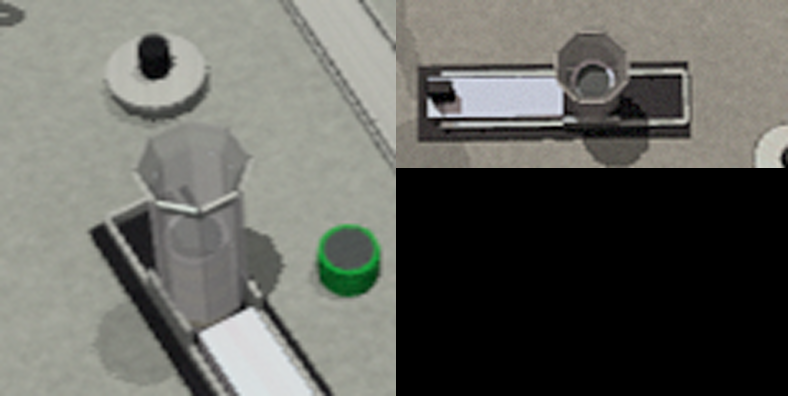

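The disc sits at (198,236) and three stacked tins predict (198.6,234), so all the tins are in. Next I take the handle.

```bash
python3 -m handwheel '[{"linear":[7.95,-13.4,0],"roll":0,"hand":0.1},{"linear":[7.95,-13.4,0],"roll":0,"hand":0.1},{"linear":[7.95,-13.4,0],"roll":0,"hand":0.1},{"linear":[7.95,-13.4,0],"roll":0,"hand":0.1},{"linear":[7.95,-13.4,-5],"roll":0,"hand":0.1},{"linear":[7.95,-13.4,-10],"roll":0,"hand":0.1},{"linear":[7.95,-13.4,-15],"roll":0,"hand":0.1},{"linear":[7.95,-13.4,-15],"roll":0,"hand":0.1}]'
python3 - <<'E'
from h import *
im,C=snap('wrist','w3.png')
for i in range(4): imaging.get_image('wrist')
print(env.observe()['tcp_pos'],proj('wrist',[[.6251,.182,.081]],C))
u,v=proj('wrist',[[.6251,.182,.081]],C)[0].astype(int)
g=cv2.cvtColor(im,cv2.COLOR_RGB2GRAY)
print(g[v-60:v+60:6,u-60:u+61:6])
E
```

```text
t: 28.1
tcp_pos: [0.6208, 0.1814, 0.1308]
orientation: [-0.003, 0.695, 0.719, -0.005]
contact_force: [-0.9, 0.1, 0.2]
opening: 0.0409
[0.62622048 0.18342371 0.13989847] [[326.54444138 269.31961294]]
[[206 210 103  61  63  64  64  65  65  66  67  68  68  70  69  69  70  71
   71 209 207]
 [209 205 103  61  62  62  64  64  65  66  66  66  68  68  68  68  69  69
   70 195 206]
 [208 203 114  60  62  34 132 134 133 130 131 133 137 136 135  67  68  68
   69 206 209]
 [209 214 115  60  61  35 245 245 245 245 246 246 246 246 246  67  38  34
   75 208 203]
 [112 122 126  35  34  91 245 154 155  26  27  27 246 246 246  46  96  34
  122 207 198]
 [109 114 112  34  58  83 156 156 155  27  26  26  96 161 157  58 130  34
   95 209 207]
 [112 117 113  58  85  87 156 156 155  26  27  26  27 160 157  70 129  34
  200 205 214]
 [115 115 112  33  34  94 160 156 156  33  34  32  32 176 158  80 108  33
  208 204 209]
 [116 116 110  33  34  94 157 157 156  33  33  33  31 159 159  80  84  34
  203 213 207]
 [ 59 109 111  34  33 137 157 155 157  34  34  33  30 162 160  80  61  58
  203 202 203]
 [ 58  33  
[... 179 characters left out ...]
2  34  32 106 158 156 158  33  33  33  30 246 160 104  29  32
   58  57  59]
 [ 32  29  51  33  32 117 157 156 156 156 156 162 246 246 159 115  30  32
   50  58  57]
 [ 32  31  29  33  32 117 157 155 157 157 156 163 162 163 159 128  29  31
   32  58  58]
 [ 32  27  30  34  31 117 157 155 157 157 156 163 246 159 159 128  29  29
   32  58  58]
 [ 29  29  28  32  33 129 157 156 158 157 156 162 246 159 159 127  30  30
   32  41  58]
 [ 30  30  29  33  33 127 156 155 158 157 156 162 161 159 160 127  28  30
   32  31  57]
 [ 30  28  30  32  33 127 157 155 158 157 155 162 161 158 160 127  29  28
   30  32  58]
 [ 30  30  29  32  33 220 157 154 157 157 156 161 246 245 160 127  28  30
   29  44  50]]
```

```bash
python3 -m handwheel '[{"linear":[0.08,0,-3],"roll":0,"hand":0.1},{"linear":[0.08,0,-6.5],"roll":0,"hand":0.1},{"linear":[0.08,0,-6.5],"roll":0,"hand":0.1},{"linear":[0.08,0,-6.5],"roll":0,"hand":0.1},{"linear":[0.08,0,-6.5],"roll":0,"hand":1},{"linear":[0.08,0,-6.5],"roll":0,"hand":1},{"linear":[0.08,0,-6.5],"roll":0,"hand":1}]' 20
python3 - <<'E'
from h import *
for i in range(3): imaging.get_image('wrist')
o=env.observe();print(o['tcp_pos'],o['opening'],o['contact_force'])
E
```

```text
t: 29.05
tcp_pos: [0.626, 0.1834, 0.0732]
orientation: [0.001, 0.694, 0.72, 0.001]
contact_force: [-0.7, 0.7, -0.3]
opening: 0.0202
[0.62570444 0.18341577 0.07270232] 0.01377711543574334 [-1.1651123   0.83492544  7.69042411]
```

```bash
python3 -m handwheel '[{"linear":[0.02,-0.7,0],"roll":0,"hand":1},{"linear":[0.04,-1.4,0],"roll":0,"hand":1},{"linear":[0.06,-2.2,0],"roll":0,"hand":1},{"linear":[0.09,-3,0],"roll":0,"hand":1},{"linear":[0.11,-3.8,0],"roll":0,"hand":1},{"linear":[0.14,-4.6,0],"roll":0,"hand":1},{"linear":[0.16,-5.3,0],"roll":0,"hand":1},{"linear":[0.17,-5.6,0],"roll":0,"hand":1}]' 30
python3 -m handwheel '[{"linear":[0,-0.1,0],"roll":0,"hand":1},{"linear":[0,-0.2,0],"roll":0,"hand":1},{"linear":[0,-0.2,0],"roll":0,"hand":1}]' 30
```

```text
t: 30.0
tcp_pos: [0.6274, 0.1272, 0.0727]
orientation: [0.0, 0.694, 0.719, 0.001]
contact_force: [-2.9, 24.0, 11.8]
opening: 0.0137
t: 30.3
tcp_pos: [0.6274, 0.1273, 0.0727]
orientation: [-0.001, 0.694, 0.72, 0.001]
contact_force: [-1.3, 16.6, 7.7]
opening: 0.0136
```

The bar hit its end stop after 56 mm. Now I pull it back.

```bash
python3 -m handwheel '[{"linear":[-0.02,0.8,0],"roll":0,"hand":1},{"linear":[-0.05,1.6,0],"roll":0,"hand":1},{"linear":[-0.07,2.4,0],"roll":0,"hand":1},{"linear":[-0.09,3.2,0],"roll":0,"hand":1},{"linear":[-0.12,4,0],"roll":0,"hand":1},{"linear":[-0.14,4.8,0],"roll":0,"hand":1},{"linear":[-0.16,5.5,0],"roll":0,"hand":1},{"linear":[-0.17,5.9,0],"roll":0,"hand":1}]' 30
python3 -m handwheel '[{"linear":[0,0.1,0],"roll":0,"hand":1},{"linear":[0,0.1,0],"roll":0,"hand":1},{"linear":[0,0.1,0],"roll":0,"hand":1}]' 30
```

```text
t: 31.1
tcp_pos: [0.6256, 0.1838, 0.0726]
orientation: [0.001, 0.694, 0.72, -0.0]
contact_force: [1.3, -35.5, 10.5]
opening: 0.0139
t: 31.4
tcp_pos: [0.6257, 0.1836, 0.0726]
orientation: [0.001, 0.694, 0.72, -0.001]
contact_force: [-1.2, -14.4, 10.3]
opening: 0.0138
```

```bash
python3 -m handwheel '[{"linear":[0,-0.1,0],"roll":0,"hand":0.1},{"linear":[0,-0.1,0],"roll":0,"hand":0.1},{"linear":[0,-0.1,0],"roll":0,"hand":0.1},{"linear":[0,-0.1,5],"roll":0,"hand":0.1},{"linear":[0,-0.1,10],"roll":0,"hand":0.1},{"linear":[0,-0.1,15],"roll":0,"hand":0.1},{"linear":[0,-0.1,18],"roll":0,"hand":0.1},{"linear":[0,-0.1,18],"roll":0,"hand":-0.2}]'
python3 -m handwheel '[{"linear":[-5.6,-24.5,0],"roll":0,"hand":-0.3},{"linear":[-5.6,-24.5,0],"roll":0,"hand":-0.3},{"linear":[-5.6,-24.5,0],"roll":0,"hand":-0.3},{"linear":[-5.6,-24.5,0],"roll":0,"hand":-0.3},{"linear":[-5.6,-24.5,0],"roll":0,"hand":-0.3},{"linear":[-5.6,-24.5,0],"roll":0,"hand":-0.3},{"linear":[-5.6,-24.5,0],"roll":0,"hand":-0.3}]'
python3 - <<'E'
from h import *
for i in range(3): imaging.get_image('wrist')
print(env.observe()['tcp_pos'])
im,C=snap('wrist','w4.png')
P=proj('wrist',[[.5697,-.1602,.02],[.5697,-.1602,.046],[.628,-.012,.034],[.6294,.038,.06]],C);print(P)
np.savez('w4.npz',K=C[0],R=C[1],t=C[2])
g=cv2.cvtColor(im,cv2.COLOR_RGB2GRAY)
u,v=P[1].astype(int);print(g[v-40:v+41:5,u-40:u+41:5])
E
```

```text
t: 32.2
tcp_pos: [0.6273, 0.185, 0.257]
orientation: [0.002, 0.694, 0.72, 0.003]
contact_force: [-0.3, 0.6, -0.1]
opening: 0.0463
t: 32.9
tcp_pos: [0.5689, -0.0615, 0.2512]
orientation: [-0.001, 0.695, 0.719, -0.0]
contact_force: [1.1, -0.2, -0.0]
opening: 0.0593
[ 0.56944598 -0.05949031  0.25150466]
[[315.5132281  291.58585209]
 [315.3215026  301.931884  ]
 [378.39725052 165.4493588 ]
 [389.2650765  112.13772348]]
[[143 147 230 146 147 145 145 142 149 143 153 142 220 224 224 224 222]
 [141 118 120 112 112 144 147 152 145 147 149 148 229 224 224 228 225]
 [ 94 130 172 127 106 114 121 147 149 140 141 145 220 225 226 227 226]
 [175 175 178 173 171 174  99 119 118 146 148 145 224 226 225 228 230]
 [171 243 243 170 170 171 173 122 213 226 234 227 232 230 226 226 228]
 [175 244 244 243 244 242 244 243 205 229 229 224 227 230 227 227 227]
 [243 243 217 231 243 244 243 243 211 212 228 232 224 231 226 230 226]
 [184  30  29  31 231 232 244 243 243 205 226 229 231 233 229 232 224]
 [ 73  30  36  32  38 229 242 242 243 233 232 225 228 229 228 227 226]
 [ 60  61  63  62 183 244 242 243 242 226 229 230 230 227 231 230 231]
 [ 58  58  60  60 243 242 241 244 231 226 229 229 235 233 232 235 229]
 [161  57  57  56 241 242 243 242 229 229 230 229 230 232 229 227 231]
 [242 243 240 244 242 242 242 230 229 231 229 222 229 227 226 227 232]
 [232 242 243 241 240 230 230 233 227 229 233 235 227 230 229 227 229]
 [229 224 234 235 229 229 228 227 231 227 229 226 231 233 231 230 230]
 [ 78  79  79  79  79  79  79  79  79  79  79  79  79  79  79  79  78]
 [ 71  71  71  71 106 106 106 106 107 108  83 107 108 108 108 107 107]]
```

The lid was knocked by about 3 cm. I measure it anew.

```bash
python3 - <<'E'
from h import *
im=cv2.cvtColor(cv2.imread('pics/w4.png'),cv2.COLOR_BGR2GRAY); Z=np.load('w4.npz');C=(Z['K'],Z['R'],Z['t'])
m=((im>45)&(im<75)).astype(np.uint8); m[:,:230]=0;m[:,330:]=0;m[:260]=0;m[328:]=0
n,l,s,c=cv2.connectedComponentsWithStats(m)
for i in range(1,n):
    if s[i,4]>60: print('knobtop?',s[i],c[i],onplane('wrist',c[i],.046,C))
m=((im>236)).astype(np.uint8); m[:,:200]=0;m[:,360:]=0;m[:250]=0;m[340:]=0
n,l,s,c=cv2.connectedComponentsWithStats(m)
for i in range(1,n):
    if s[i,4]>200:
        print('flange',s[i]);pts=np.argwhere(l==i)[:,::-1].astype(np.float32); e=cv2.fitEllipse(cv2.convexHull(pts)); print(e,onplane('wrist',e[0],.02,C))
im=cv2.imread('pics/w4.png')[60:345,180:460]; cv2.imwrite('pics/w4c.png',cv2.resize(im,None,fx=2,fy=2))
E
```

```text
knobtop? [230 262  24  50 498] [238.52008032 282.24096386] [[ 0.48643801 -0.13995652  0.046     ]]
knobtop? [273 302  21  18 287] [283.25783972 310.48780488] [[ 0.53478433 -0.17193852  0.046     ]]
flange [ 262  278   55   50 1413]
((288.76202392578125, 302.47039794921875), (49.55416488647461, 57.739933013916016), 63.76626205444336) [[ 0.53884754 -0.17535264  0.02      ]]
```

View pics/w4c.png

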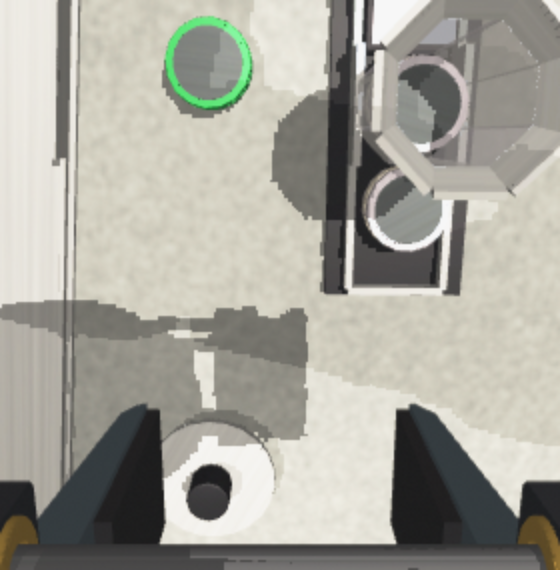

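Tin1 stands upright on the apron at crop (405,205), with the others in the column. The lid stands upright with its knob at about (0.535,-0.172).

```bash
python3 -m handwheel '[{"linear":[-3.45,-11.25,0],"roll":0,"hand":-0.3},{"linear":[-3.45,-11.25,0],"roll":0,"hand":-0.3},{"linear":[-3.45,-11.25,0],"roll":0,"hand":-0.3},{"linear":[-3.45,-11.25,-5],"roll":0,"hand":-0.3},{"linear":[-3.45,-11.25,-10],"roll":0,"hand":-0.3},{"linear":[-3.45,-11.25,-13],"roll":0,"hand":-0.3},{"linear":[-3.45,-11.25,-13],"roll":0,"hand":-0.3}]'
python3 - <<'E'
from h import *
for i in range(4): imaging.get_image('wrist')
print(env.observe()['tcp_pos'])
im,C=snap('wrist','w5.png'); P=proj('wrist',[[.5348,-.1719,.046]],C);print(P)
g=cv2.cvtColor(im,cv2.COLOR_RGB2GRAY); u,v=P[0].astype(int)
print(g[v-40:v+41:5,u-40:u+41:5])
E
```

```text
t: 33.8
tcp_pos: [0.533, -0.1713, 0.1183]
orientation: [-0.003, 0.694, 0.72, -0.001]
contact_force: [-0.5, 1.1, 1.3]
opening: 0.0595
[ 0.53615118 -0.17321247  0.12376209]
[[316.26669577 252.4180647 ]]
[[196 219 213 214 218 219 222 223 220 220 220 220 222 219 224 224 221]
 [218 215 214 217 215 220 220 219 221 218 219 224 220 218 222 221 221]
 [217 211 214 215 217 218 220 217 217 218 218 219 217 221 222 220 223]
 [212 211 216 215 219 219 216 217  45 108 221 216 219 220 219 220 217]
 [211 213 213 217 214 217  22  24  26  23  22 114 118 117 217 219 217]
 [114 117 126 130 130 116  25  36  68  27  23  21 118 116 119 116 116]
 [115 114 116 116 116  23  32  57  30  30  30  24 117 116 116 117 114]
 [212 210 212 211 116  27  30  30  31  28  30  30 116 119 115 115 115]
 [114 118 117 116 115  28  29  29  30  30  29  29 118 114 116 112 118]
 [117 115 116 114 115  30  30  31  31  28  27  28 117 116 114 117 119]
 [118 118 116 116 207 209  28  29  28  27  29 117 115 114 113 117 116]
 [129 116 116 115 124 214 211  69  28  48 118 114 115 113 118 116 113]
 [127 107 115 114 113 210 206 118 114 115 118 114 115 116 118 113  99]
 [130 101  98 112 117 114 213 115 114 118 114 114 113 116 108 102 100]
 [133 100 104 104 167 113 211 113 116 115 115 111 109 102 122 106 105]
 [129 129 132 129 210 212 131 135 133 130 128 126 131 132 129 132 130]
 [126 127 132 133 130 212 126 138 134 131 125 131 127 126 132 131 132]]
```

```bash
python3 -m handwheel '[{"linear":[-0.12,0.12,-4],"roll":0,"hand":-0.3},{"linear":[-0.12,0.12,-7],"roll":0,"hand":-0.3},{"linear":[-0.12,0.12,-7.9],"roll":0,"hand":-0.3},{"linear":[-0.12,0.12,-7.9],"roll":0,"hand":-0.3},{"linear":[-0.12,0.12,-7.9],"roll":0,"hand":1},{"linear":[-0.12,0.12,-7.9],"roll":0,"hand":1},{"linear":[-0.12,0.12,-7.9],"roll":0,"hand":1},{"linear":[-0.12,0.12,-7.9],"roll":0,"hand":1}]' 30
python3 -m handwheel '[{"linear":[0,0,0],"roll":0,"hand":1},{"linear":[0,0,0],"roll":0,"hand":1}]' 30
python3 -m handwheel '[{"linear":[0,0,2],"roll":0,"hand":1},{"linear":[0,0,6],"roll":0,"hand":1},{"linear":[0,0,11],"roll":0,"hand":1},{"linear":[0,0,16],"roll":0,"hand":1},{"linear":[0,0,20],"roll":0,"hand":1},{"linear":[0,0,20],"roll":0,"hand":1},{"linear":[0,0,20],"roll":0,"hand":1}]'
python3 - <<'E'
from h import *
for i in range(4): imaging.get_image('wrist')
o=env.observe();print(o['tcp_pos'],o['opening'],o['contact_force'])
E
```

```text
t: 34.85
tcp_pos: [0.534, -0.1722, 0.0436]
orientation: [0.001, 0.694, 0.72, 0.0]
contact_force: [-0.1, 0.4, 0.1]
opening: 0.0299
t: 35.05
tcp_pos: [0.5339, -0.1721, 0.0433]
orientation: [0.0, 0.694, 0.72, 0.0]
contact_force: [-0.6, 0.3, 7.4]
opening: 0.0233
t: 35.75
tcp_pos: [0.5337, -0.172, 0.2432]
orientation: [0.001, 0.694, 0.72, 0.0]
contact_force: [-0.6, -0.4, -1.9]
opening: 0.0232
[ 0.5328922  -0.17167713  0.24128506] 0.02337423278126964 [-0.06262712  0.34007874 -1.56144968]
```

```bash
python3 -m handwheel '[{"linear":[9.65,20.95,0],"roll":0,"hand":1},{"linear":[9.65,20.95,0],"roll":0,"hand":1},{"linear":[9.65,20.95,0],"roll":0,"hand":1},{"linear":[9.65,20.95,0],"roll":0,"hand":1},{"linear":[9.65,20.95,0],"roll":0,"hand":1},{"linear":[9.65,20.95,0],"roll":0,"hand":1},{"linear":[9.65,20.95,0],"roll":0,"hand":1}]'
python3 - <<'E'
from h import *
for i in range(4): imaging.get_image('wrist')
o=env.observe();print(o['tcp_pos'],o['orientation'])
im,C=snap('wrist','w6.png'); T=o['tcp_pos']
P=proj('wrist',[[T[0],T[1],T[2]+.0027]],C);print(P)
g=cv2.cvtColor(im,cv2.COLOR_RGB2GRAY); u,v=P[0].astype(int)
print(g[v-48:v+49:6,u-48:u+49:6])
E
```

```text
t: 36.65
tcp_pos: [0.6297, 0.0381, 0.2414]
orientation: [-0.001, 0.694, 0.72, -0.001]
contact_force: [-0.1, -1.5, -1.1]
opening: 0.0232
[0.62972477 0.03645625 0.24260642] [-2.04621642e-04  6.94651032e-01  7.19346801e-01 -2.86448324e-04]
[[318.5368246 313.0880623]]
[[126 126  55  52  37 130 127 128 126 127 126 128  57  42  54 128 127]
 [124  56  55  35  28 128 125  61  27  45 129 126  53  30  55  56 127]
 [127  56  55  31  28 223  24  26  26  24  25 124  32  30  55  56 154]
 [ 55  55  56  30  28  24  26  25  25  26  26  24  33  30  55  55  55]
 [ 55  56  56  30  28  25  28  29  27  25  25  24  29  29  50  54  55]
 [ 55  55  44  31  28  26  33  32  32  33  34  24  26  31  31  55  56]
 [ 55  55  29  30  27  32  31  31  31  32  31  31  25  29  31  55  55]
 [ 55  55  31  30  26  31  32  31  32  31  31  31  28  28  31  55  55]
 [ 55  55  32  28  30  33  30  31  31  30  31  31  31  28  31  55  55]
 [ 55  54  30  29  28  32  31  33  30  31  31  31  26  28  29  40  55]
 [ 55  48  41  27  28  31  31  32  32  31  30  30  29  28  40  42  55]
 [ 55  48  41  28  27 124  33  32  30  30  31 123  54  29  42  45  54]
 [ 60  60  60  80  80  79  81  80  80  79  80  80  79  80  79  80  80]
 [ 70  69  69  69  73  73  73  73 109 109 109 109 110 109 110 109 109]
 [ 74  74  74  74  74  74  75  74  75 128 129 129 128 128 129 129 128]
 [ 74  74  74  74  74  74  74  74  74  74  73  73 130 129 130 130 129]
 [ 67  67  67  67  68  67  68  67  68  68  67  68  73 113 113 113 114]]
```

```bash
python3 -m handwheel '[{"linear":[-0.03,0.15,-1.5],"roll":0,"hand":1},{"linear":[-0.03,0.15,-3],"roll":0,"hand":1},{"linear":[-0.03,0.15,-4],"roll":0,"hand":1},{"linear":[-0.03,0.15,-4.7],"roll":0,"hand":1},{"linear":[-0.03,0.15,-5.2],"roll":0,"hand":1},{"linear":[-0.03,0.15,-5.2],"roll":0,"hand":1},{"linear":[-0.03,0.15,-5.2],"roll":0,"hand":1},{"linear":[-0.03,0.15,-5.2],"roll":0,"hand":1}]'
python3 - <<'E'
from h import *
for i in range(4): imaging.get_image('wrist')
o=env.observe();print(o['tcp_pos'],o['contact_force'])
E
```

```text
t: 37.7
tcp_pos: [0.6301, 0.039, 0.1914]
orientation: [0.0, 0.694, 0.72, 0.0]
contact_force: [0.1, -0.1, -1.3]
opening: 0.0234
[0.62994322 0.03901655 0.19113849] [-1.2083291  -0.0681071  -1.12176262]
```

```bash
python3 -m handwheel '[{"linear":[-0.05,-0.08,-0.2],"roll":0,"hand":1},{"linear":[-0.05,-0.08,-0.4],"roll":0,"hand":1},{"linear":[-0.05,-0.08,-0.4],"roll":0,"hand":1},{"linear":[-0.05,-0.08,-0.4],"roll":0,"hand":1}]'
python3 - <<'E'
from h import *
for i in range(2): imaging.get_image('wrist')
o=env.observe();print(o['tcp_pos'],o['contact_force'])
E
```

```text
t: 38.3
tcp_pos: [0.6293, 0.0381, 0.1872]
orientation: [0.0, 0.694, 0.72, 0.0]
contact_force: [-1.7, -0.3, 7.2]
opening: 0.0233
[0.62935012 0.03810196 0.18722106] [-2.13197817 -0.4667999   6.37601426]
```

The lid is seated at the predicted height, with contact at 0.187. I release it, move clear and check.

```bash
python3 -m handwheel '[{"linear":[0,0,0],"roll":0,"hand":-0.3},{"linear":[0,0,0],"roll":0,"hand":-0.3},{"linear":[0,0,0],"roll":0,"hand":-0.3},{"linear":[0,0,4],"roll":0,"hand":-0.3},{"linear":[0,0,9],"roll":0,"hand":-0.3},{"linear":[-5,5,12],"roll":0,"hand":-0.3},{"linear":[-10,10,12],"roll":0,"hand":-0.3},{"linear":[-14,15,12],"roll":0,"hand":-0.3}]'
python3 -m handwheel '[{"linear":[-7,8,0],"roll":0,"hand":-0.3},{"linear":[-10,18,0],"roll":0,"hand":-0.3},{"linear":[-10,18,0],"roll":0,"hand":-0.3},{"linear":[-10,18,0],"roll":0,"hand":-0.3},{"linear":[-10,18,0],"roll":0,"hand":-0.3}]'
python3 - <<'E'
from h import *
im,C=snap('top','t20.png'); 
a=cv2.imread('pics/top1.png').astype(int); b=cv2.imread('pics/t20.png').astype(int)
# lid flange: compare with start
def blob(I):
    g=I.min(2); m=((g>150)).astype(np.uint8); m[:172]=0;m[206:]=0;m[:,:309]=0;m[:,344:]=0
    return m
for I in(a,b):
    m=blob(I); c,_=cv2.findContours(m,cv2.RETR_EXTERNAL,cv2.CHAIN_APPROX_NONE); k=max(c,key=cv2.contourArea); e=cv2.minEnclosingCircle(k); print(e,onplane('top',e[0],.164,C))
d=np.abs(a-b).max(2)>45; d[:,:190]=0; ys,xs=np.nonzero(d[150:225,255:370]); 
from collections import Counter
n,l,s,c=cv2.connectedComponentsWithStats(d.astype(np.uint8))
for i in range(1,n):
    if s[i,4]>15: print(s[i],c[i])
print('tin1 expected px',proj('top',[[.628,-.012,.034]],C), 'handle',[b[ y,262:282].min(1).tolist() for y in(195,)],[a[ y,262:282].min(1).tolist() for y in(195,)])
o=env.observe(); print(o['tcp_pos'],o['t'])
E
```

```text
t: 39.2
tcp_pos: [0.5277, 0.1441, 0.3051]
orientation: [0.0, 0.695, 0.719, 0.001]
contact_force: [1.1, 0.8, -0.0]
opening: 0.0595
t: 39.7
tcp_pos: [0.4262, 0.3273, 0.3042]
orientation: [-0.001, 0.693, 0.721, 0.0]
contact_force: [0.5, -0.0, -0.0]
opening: 0.0596
((324.0091552734375, 192.98741149902344), 19.22447967529297) [[0.61642795 0.03981469 0.164     ]]
((324.05694580078125, 193.0957489013672), 19.194448471069336) [[0.616151   0.03969036 0.164     ]]
[335 191  16  16  95] [343.34736842 199.49473684]
[  190   207   168   273 19231] [252.1168946  387.42764287]
[283 261  17  17 162] [290.55555556 269.32098765]
[318 264  12  16 132] [323.39393939 271.15151515]
[324 274   8   7  20] [328.75 277.9 ]
[335 398  65  69 768] [374.6171875  428.19010417]
[318 404  46  29 455] [336.96703297 416.65934066]
[372 434  17  40 208] [382.32692308 457.54326923]
tin1 expected px [[342.69390412 199.39998624]] handle [[115, 55, 56, 42, 43, 54, 53, 53, 59, 51, 57, 43, 58, 163, 208, 196, 197, 192, 191, 193]] [[113, 55, 62, 41, 42, 57, 56, 58, 54, 53, 46, 44, 52, 171, 212, 201, 198, 199, 201, 199]]
[0.4269094  0.32627755 0.30409343] 39.75
```

```bash
python3 -c "
from rig import close_job
print(close_job())"
```

```text
the job is handed in; nothing more can be done
None
```

The dispenser is refilled and the job is handed in at about 40 s of robot time; the hand-in reported no verdict.

I lifted the lid off and pushed the three tins present against the stop. I dropped them into the column in row order and worked the handle fully in and fully back. Then I put the lid back on.

**Checks before and at hand-in:**
- **Row at the stop:** the push met resistance at y = -0.074, where three closed-up tins should end. The wrist view showed all three in line.
- **Stack in the column:** with all three in, the top disc was within about 2 px of the position predicted for three tins.
- **Handle:** it travelled 56 mm to its end stop and came fully back. In the final top view it is where it started.
- **Issued tin:** the wrist view showed it upright. The final top view has it within about 1 px of the point 50 mm from the column axis.
- **Lid:** it made contact at the expected seated height (tool at 0.187 m). In the final top view it is within about 0.1 px of its starting place.

**What went wrong or stayed unclear:**
- **Lid knocked:** while it was set aside it was moved about 4 cm. I measured it again before gripping it.
- **Lid circle fit:** the numeric fit in the final view was skewed by nearby bright parts, about 13 mm off in x. I used it only to compare with the start picture.
- **Grip force:** closing on the tins showed upward readings of 10 to 20 N that I did not explain. They did not disturb anything.
- **Bystanders and stack:** I did not measure the tamper, cup or jug at the end. I last saw the tins left in the column in the wrist view after the handle was pulled back.

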